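# Clamp a gel tray in its casting stand

## Robot

A 7-joint arm with a two-finger parallel gripper is mounted at the origin on a cart in front of the work surface, level with it; the furniture and walls round the work are solid. World frame = base frame: x ahead of the robot, y to its left, z up, the work surface at z = 0. Lengths are in mm, angles in rad, forces in N, time in s.
With the tool pointing down it reaches from about 400 to 875 mm from the base axis. Payload 4.4 kg.
Tool frame: the origin (TCP) lies at the very end of the fingers, on their centre line; the grasp point (between the pads) lies 19 mm behind it; z points along the fingers, y is the direction in which the jaws open and shut (so a half turn about z gives the same grasp; the last joint's range is limited). The gripper opens to 85 mm and grips with 20 to 120 N. Pads are 22 mm wide; open, the fingers measure 114 mm over their backs; the gripper's body (76 mm by 85 mm) begins 54 mm behind the grasp point. The pads swing forward as they close: fully open they stand 13 mm farther back than shut.
Start: joints at [-1.17, 0.628, 0.038, 1.517, -0.027, 0.996, -0.02], TCP at [292.5, 580.484, 231.313] pointing down, gripper open.
Joint ranges: [-3.06, 3.06], [-0.37, 2.12], [-1.25, 1.32], [0.18, 2.47], [-1.1, 4.24], [0.23, 1.98], [-2.94, 2.94]. Speed limits (rad/s): [2.57, 2.57, 3.14, 3.14, 3.14, 3.14, 3.14].

## Interface

Orientations are given as [roll, pitch, yaw] about the fixed x, y, z axes, in that order (R = Rz(yaw) Ry(pitch) Rx(roll)).
In Python, from cell import read_state, get_image, finish_job gives the robot as it stands.
- The arm moves only by the tool carry_out, never from a script. Its argument "series" is a list that holds one entry, the list of rows, each a list of 7 numbers: the shift along the tool's x, y, z in cm, then the turn, a rotation vector about the tool's x, y, z in rad, then the finger opening in cm, from 0 to 8.54. In form: [[[x, y, z, wx, wy, wz, grip], ...]]. A call has 1 to 5 rows; each row is the pose to reach, as a shift and turn from the pose commanded when the call began, along the tool's axes at that moment; what a row does not reach only later rows make up. A row lasts 1/12 s, in which the tool goes at most 41.7 mm and 7.16 degrees, less where a joint would pass 70% of its speed; a pose out of reach is approached as far as the arm can. A call with a gripper value outside its range is refused whole. The fingers move at their own pace and stop on an object; the grip force is fixed at half the most. Time passes only in rows, so rows that repeat a pose let the fingers close. It gives the time, the measured TCP pose, the force and the opening at its end, in the units of the state.
- read_state(): the state, without advancing time (a new reading comes with each control period).
- get_image(name): name is "scene" or "top" or "wrist"; returns a dict with "img" (400x640x3 uint8, blue, green, red), "z_map" (400x640 float32, mm along the optical axis (not along the pixel's ray), 0 where there is no reading), "mtx" (3x3 intrinsics, pixels), "T" (4x4, takes a point from camera to world coordinates); the wrist camera has in their place "T_tool_cam" (4x4, takes a point from camera to tool coordinates, whose origin is the TCP and whose axes are the flange's). Camera axes: x right, y down, z forward; pixel columns grow to the right and rows downward; lengths in mm; the calibration is good to about 2 mm. A picture is of the moment at which its call begins: read the wrist's pose just before it.
- finish_job(): hands the job in, once; it reports no verdict.
The state is a dict: "clock": time; "qpos": joint angles; "qd": joint speeds; "tau": joint torques, N m; "eef_pos": TCP position; "tool_rot": TCP orientation; "force": force on the tool from outside, world axes, zero at the start; "torque": the same for the moment, N m; "width": finger opening in mm.
Only numpy, scipy, OpenCV 4.12 (cv2) and the standard library are available. Lean on these libraries where they do the work, as an engineer would, in place of code of your own. Each camera call takes 0.05 s, during which the arm holds its last target.

## Task

Set the loose clear gel tray down squarely on the bed of the casting stand, between its two gasket walls, and let go of it. Then turn the cam knob clockwise (seen from above), feeling for it, until the sliding wall's roller drops into the cam's notch and holds the tray clamped; do not force the cam on against its shoulder or drop or jam the tray, and leave the comb, the timer and the beaker where they are.

Things in the scene. Friction and masses are not known exactly. Their poses are not given: they have to be found in the camera images.
- caster: Casting stand, fixed: white base plate 220 x 104 mm on black levelling feet, its top 20 mm over the worktop. Origin on the worktop under the stand; x points from the knob to the fixed wall, y across, z up. Fixed wall at x = 82 mm with a gasket, sliding wall with a gasket at x = -34 to -21 mm when open, knob and cam axis at x = -80 mm. The walls stand 45 mm over the worktop.
- bed (a point): Point on the top of the base plate (20 mm over the worktop), midway between the gasket faces of the open stand; axes as the stand's. The gasket faces stand at x = -48 and +48 mm; two guide ribs 3 mm high have inner faces at y = -34.5 and +34.5 mm. The tray lies here lengthwise along x. Outside the ribs, over the base plate, there is room for fingers.
- end_gasket (a point): Middle of the face of the fixed wall's black rubber gasket strip (74 wide x 22 mm high) when nothing presses on it, on the stand, axes as the stand's. It yields 0.45 mm per N. As the knob is turned the sliding wall pushes the tray along the bed against it: clamped, the tray lies about 5 mm nearer to it than the bed point.
- tray_center (a point): Loose clear plastic gel tray, 90 long (its x) x 64 wide (its y) x 22 mm high, about 0.1 kg: a 4 mm floor and two 4 mm side walls, open at both ends. The point is its middle, 11 mm over its underside; z up. Grasp it from above across its 64 mm width. Either end may face the knob.
- knob_grip (a point): Black bar knob: bar 54 long x 12 thick x 28 mm high over a 15 mm radius hub 8 mm high. The point is on the vertical axis at the bar's mid-height (64 mm over the worktop), x along the bar, z up. A set screw holds it on the cam's shaft at any angle, so the bar's direction does not tell where the notch is. It stays where it is left, so it can be turned in several grasps.
- cam_axis (a point): Point on the axis of the flat steel cam under the knob, at its top (33 mm up), on the stand. The sliding wall's roller, sprung onto the cam, meets it on the bed side. Clockwise: 0 to 0.9 rad slack (the start varies), 1.6 rad rise that moves the wall 11 mm, then level to the notch's lip: 1.7 to 2.6 rad from the start. Over 0.17 rad past the lip the roller and wall drop back 2.7 mm.
- roller_point (a point): Point on the stand where the roller touches the open cam, 15 mm from its axis, 29 mm up. Felt at the knob, turning takes 0.1 N m in the slack, up to 0.3 N m on the rise. Past the lip the torque reverses: the cam pulls forward by 0.2 to 0.4 N m until the roller lies on the notch's floor, then is slack for 0.08 rad. 0.25 rad past the lip a tall shoulder stops the roller dead, 28 mm from the axis: over 25 N there (0.7 N m) is forcing it.
- tray: The same loose gel tray; origin at the middle of its underside.
- comb: Bystander: white gel comb lying flat, 62 x 26 x 10 mm; origin under its back.
- timer: Bystander: white bench timer, 60 x 66 x 18 mm; origin under its middle.
- beaker: Bystander: empty glass beaker, 53 mm wide, 68 mm high; origin under its middle.
Mind the look-alikes: they are no part of the job. Leave any blue look-alike of the tray alone.

How it is judged (in metres and radians):
On the way:
1. the tray lies flat and square on the bed between the ribs and the two gasket walls, let go (z of tray_center in the frame of bed between 0.0095 and 0.0125 m and y of tray_center in the frame of bed between -0.0045 and 0.0045 m and angle between the x axis of tray_center and the x axis of bed, either way round below 0.06 rad and angle between tray_center's own z axis and vertical below 0.04 rad and x of tray_center in the frame of bed between -0.005 and 0.005 m and contact force between the fingers and tray below 0.05 N), for 0.3 s.
At the end, for the whole second after the job is handed in: The roller rests on the floor of the cam's notch with more than 1.5 N, the tray lies flat (within 1.5 mm), centred across the bed within 4.5 mm and square within 0.06 rad, nipped against the fixed wall's gasket with at least 2 N, and at rest (contact force between cam_notch_floor and jaw_roller above 1.5 N and z of tray_center in the frame of bed between 0.0095 and 0.0125 m and y of tray_center in the frame of bed between -0.0045 and 0.0045 m and angle between the x axis of tray_center and the x axis of bed, either way round below 0.06 rad and angle between tray_center's own z axis and vertical below 0.04 rad and x of tray_center in the frame of bed between 0.002 and 0.009 m and contact force between tray and gasket_strip above 2 N and linear speed of tray below 0.02 m/s); the robot touches nothing.
It fails at once if the cam is driven on past its notch so that its shoulder presses on the roller with more than 25 N (contact force between cam_shoulder and jaw_roller above 25 N).
It fails at once if the tray is dropped or jammed onto the stand (more than 40 N between them) (contact force between tray and caster above 40 N).
It fails at once if the comb is shifted by more than 30 mm (distance of comb from where it was at the start of the episode above 0.03 m).
It fails at once if the timer is shifted by more than 30 mm (distance of timer from where it was at the start of the episode above 0.03 m).
It fails at once if the beaker is shifted by more than 30 mm (distance of beaker from where it was at the start of the episode above 0.03 m).
It also fails if it takes over 72 s, if anything falls off the work surface, if the arm or the gripper's body presses on something with over 40 N, if the wrist force passes 120 N, or if a joint passes its speed limit or range.

## Working session

There is one attempt and no reset: what is moved stays moved. The work goes in short steps, Python scripts to look and compute and a tool call to move; the robot and the scene stay as the last step left them, time stands still between calls to the robot, and variables do not carry over. Pictures are saved under pics/ and viewed, and the job is handed in when it is done.

Besides the shell and the picture viewer there is one more tool, called after ">>>" by a JSON object that holds its "name" and its "arguments", one argument or row to a line. carry_out: Moves the arm, as the interface text tells. Its arguments: {"type":"object","properties":{"series":{"type":"array","items":{"type":"array","items":{"type":"array","items":{"type":"number"}}}}},"required":["series"]}

```bash
mkdir -p pics; ls
python3 - <<'E'
from cell import *
import cv2,numpy as np
s=read_state(); print({k:np.round(v,3).tolist() for k,v in s.items()})
for n in("scene","top"):
    d=get_image(n); cv2.imwrite(f"pics/{n}0.png",d["img"]); print(n,d["mtx"].round(1).tolist(),d["T"].round(3).tolist())
E
```

```text
pics
{'clock': 0.0, 'qpos': [-1.17, 0.629, 0.038, 1.518, -0.027, 0.996, -0.02], 'qd': [0.0, 0.001, -0.001, 0.0, -0.002, 0.001, 0.001], 'tau': [0.001, -56.339, 1.227, -19.344, 0.011, 0.011, 0.0], 'eef_pos': [292.198, 579.903, 230.376], 'tool_rot': [-3.14, 0.0, 2.675], 'force': [-0.046, -0.491, -0.405], 'torque': [-0.004, -0.011, 0.054], 'width': 85.281}
scene [[482.0, 0.0, 316.2], [0.0, 482.0, 198.8], [0.0, 0.0, 1.0]] [[0.642, -0.515, 0.568, -223.696], [-0.767, -0.419, 0.487, -617.931], [-0.013, -0.748, -0.664, 922.919], [0.0, 0.0, 0.0, 1.0]]
top [[411.7, 0.0, 318.2], [0.0, 411.7, 201.2], [0.0, 0.0, 1.0]] [[0.015, -0.993, 0.116, 437.365], [-1.0, -0.014, 0.01, -2.699], [-0.009, -0.117, -0.993, 903.297], [0.0, 0.0, 0.0, 1.0]]
```

View pics/scene0.png

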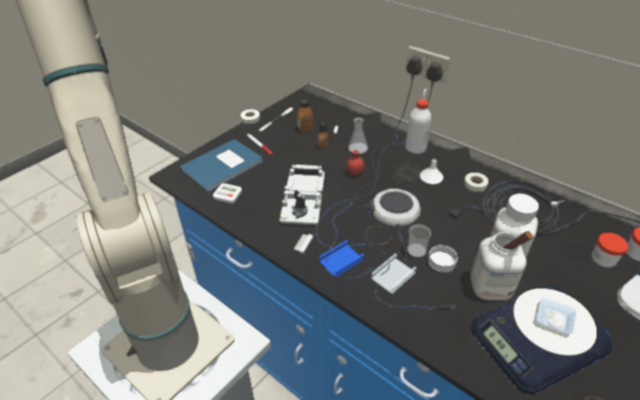

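View pics/top0.png

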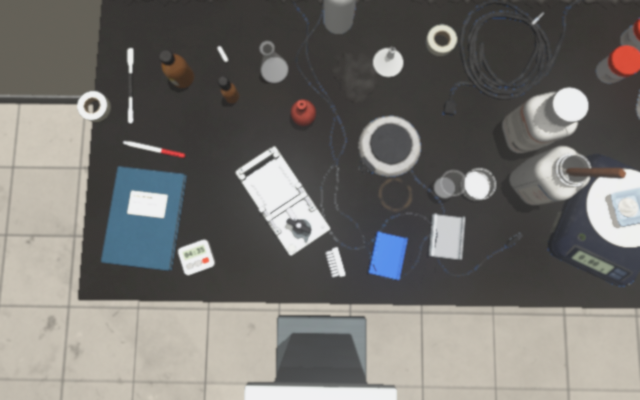

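Look-alikes for the tray, as top-view pixels: clear tray (448,237), blue tray (388,256), clear/blue weigh boat on the balance (627,207), glass dish (478,184). I choose the clear one at (448,237) and check it in close crops.

```bash
cat > h.py <<'E'
from cell import *
import cv2,numpy as np
def ray(d,u,v,z):
    K=d["mtx"];T=d["T"];r=T[:3,:3]@np.linalg.inv(K)@np.array([u,v,1.]);o=T[:3,3]
    return o+r*(z-o[2])/r[2]
def zp(d,u,v):
    Z=d["z_map"][int(v),int(u)];K=d["mtx"];return (d["T"]@np.r_[Z*np.linalg.inv(K)@np.array([u,v,1.]),1])[:3]
def proj(d,p):
    T=np.linalg.inv(d["T"]);q=d["mtx"]@(T@np.r_[p,1])[:3];return q[:2]/q[2]
E
python3 - <<'E'
from h import *
d=get_image("top");i=d["img"]
a=cv2.resize(i[140:290,230:350],None,fx=5,fy=5,interpolation=cv2.INTER_CUBIC)[:600]
a=cv2.resize(i[142:262,230:350],(480,480),interpolation=cv2.INTER_CUBIC)
cv2.imwrite("pics/c1.png",a)
cv2.imwrite("pics/c2.png",cv2.resize(i[200:280,410:500],(720,600)[:2] and (675,600),interpolation=cv2.INTER_CUBIC))
s=get_image("scene")["img"]
cv2.imwrite("pics/c3.png",cv2.resize(s[155:295,260:450],None,fx=4,fy=4,interpolation=cv2.INTER_CUBIC))
E
```

```text
(no output)
```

View pics/c1.png

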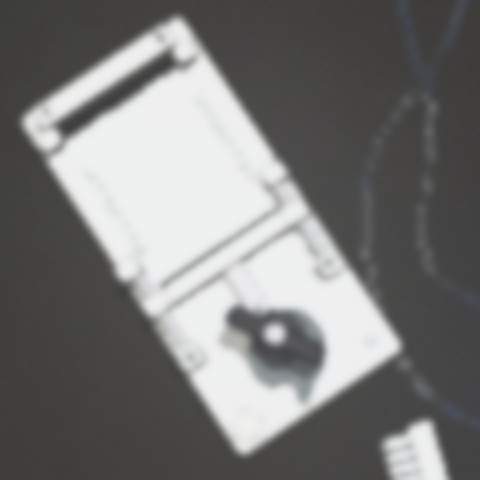

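View pics/c2.png

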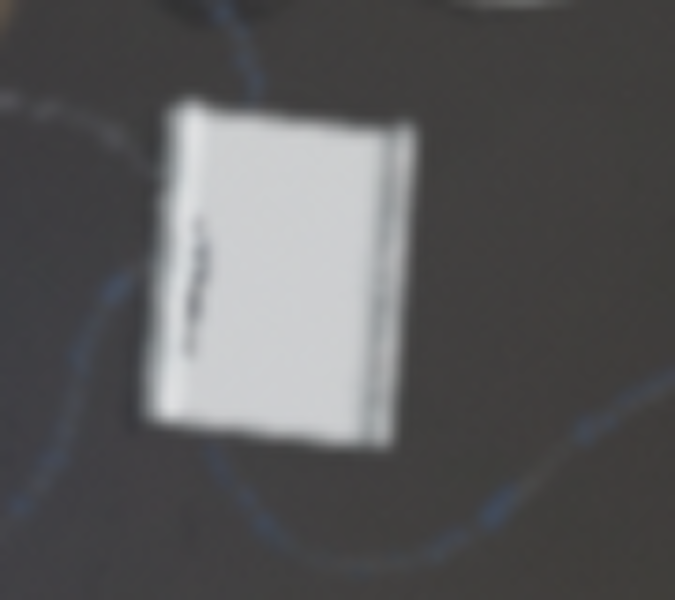

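View pics/c3.png

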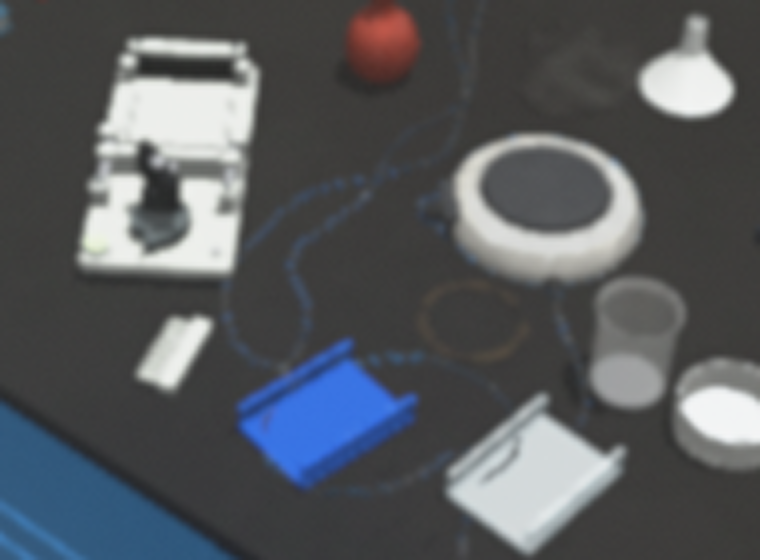

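Run:
```python
from h import *
d=get_image("top")
C=np.array([(22,122),(180,15),(400,347),(243,455)])/4+[230,142]
P=np.array([ray(d,u-.375,v-.375,20) for u,v in C]);print(P.round(1));c=P.mean(0);print(c, np.linalg.norm(P[0]-P[1]),np.linalg.norm(P[1]-P[2]))
ax=(P[0]+P[1]-P[2]-P[3]);yaw=np.arctan2(ax[1],ax[0]);print("caster yaw",yaw)
x=np.array([np.cos(yaw),np.sin(yaw)]);
print("bed?",c[:2]+x*10*0, )
# c2 corners
t=np.array([(185,105),(413,125),(390,447),(148,417)])/7.5+[410,200]
for z in(0,22):
    Q=np.array([ray(d,u,v,z) for u,v in t]);print(Q.round(1))
i=d["img"]
# knob hub
k=np.array((275,335))/4+[230,142];print("knob z",zp(d,*k),ray(d,*k,78))
print("bedz",zp(d,*(np.array((160,200))/4+[230,142])))
for n,(u,v) in dict(blue=(388,256),tray=(448,237),comb=(335,262),timer=(197,257),beaker=(450,184)).items(): print(n,zp(d,u,v).round(0))
```

```text
[[602.3 188.7  20. ]
 [663.1 104.1  20. ]
 [482.7 -18.9  20. ]
 [424.   64.   20. ]]
[543.04348313  84.47810144  20.        ] 104.22488460688481 218.3579466468977
caster yaw 0.6043010971954816
bed? [543.04348313  84.47810144]
[[ 518.6 -249.4    0. ]
 [ 513.7 -315.8    0. ]
 [ 420.3 -306.7    0. ]
 [ 427.8 -237.1    0. ]]
[[ 516.6 -243.4   22. ]
 [ 511.8 -308.2   22. ]
 [ 420.7 -299.3   22. ]
 [ 428.1 -231.4   22. ]]
knob z [484.02824844  44.11058952  78.60151269] [484.06228341  44.14473146  78.        ]
bedz [559.85442036 111.53194402  18.13917676]
blue [ 426. -146.    1.]
tray [ 469. -276.    4.]
comb [411. -32.   4.]
timer [417. 265.  13.]
beaker [ 586. -284.    1.]
```

The crops confirm it. The clear tray at (448,237) has two side walls and is open at both ends, while the blue one at (388,256) is the look-alike. The stand is at about (283,202), with the knob on its near side.

```bash
cat >> h.py <<'E'
from scipy.spatial.transform import Rotation as R
def go(x,y,z,yaw):
    s=read_state();Rt=R.from_euler('xyz',s["tool_rot"]).as_matrix()
    Rd=R.from_euler('xyz',[np.pi,0,yaw]).as_matrix()
    dp=Rt.T@(np.array([x,y,z])-s["eef_pos"])/10
    w=R.from_matrix(Rt.T@Rd).as_rotvec()
    print("at",np.round(s["eef_pos"],1),np.round(s["tool_rot"],4),"row",dp.round(2),w.round(3),"t",round(s["clock"],2),"F",np.round(s["force"],1))
E
python3 - <<'E'
from h import *
d=get_image("wrist");print(d["T_tool_cam"].round(3).tolist(),d["mtx"].round(1).tolist())
go(500,60,330,0.9)
E
```

```text
[[0.0, -0.951, -0.309, 79.731], [1.0, 0.0, 0.0, -0.22], [-0.0, -0.309, 0.951, -142.255], [0.0, 0.0, 0.0, 1.0]] [[341.2, 0.0, 321.2], [0.0, 341.2, 192.2], [0.0, 0.0, 1.0]]
at [292.4 580.3 231. ] [-3.1409 -0.      2.6748] row [-41.95 -37.13  -9.88] [-0.000e+00  1.000e-03  1.775e+00] t 0.3 F [-0.4  0.1  0.4]
```

>>> {"name": "carry_out", "arguments": {
  "series": [
    [[-8,-6.5,-3,0,0,0.12,8.5],[-11,-9.5,-6,0,0,0.24,8.5],[-14,-12.5,-9.5,0,0,0.36,8.5],[-17,-15,-10,0,0,0.48,8.5],[-20,-18,-10,0,0,0.6,8.5]]
  ]
}}

```text
clock: 0.72
eef_pos: [364.0, 401.4, 311.5]
tool_rot: [3.139, -0.002, 2.07]
force: [1.7, 0.2, 1.1]
width: 84.9
```

```bash
python3 -c "
from h import *
go(500,60,330,0.9)"
```

```text
at [364.  401.4 311.5] [ 3.1391e+00 -1.5000e-03  2.0696e+00] row [-36.49  -4.39  -1.92] [ 1.00e-03 -3.00e-03  1.17e+00] t 0.72 F [1.7 0.2 1.1]
```

>>> {"name": "carry_out", "arguments": {
  "series": [
    [[-4,-0.5,-0.5,0,0,0.12,8.5],[-8,-1,-1,0,0,0.24,8.5],[-12,-1.5,-1,0,0,0.36,8.5],[-16,-2,-1.5,0,0,0.48,8.5],[-20,-2.5,-1.5,0,0,0.6,8.5]]
  ]
}}

```text
clock: 1.13
eef_pos: [438.7, 213.3, 325.7]
tool_rot: [3.14, -0.002, 1.469]
force: [0.9, -0.2, -0.4]
width: 85.2
```

```bash
python3 -c "
from h import *
go(500,60,330,0.604)"
```

```text
at [438.7 213.3 325.7] [ 3.1402e+00 -1.5000e-03  1.4691e+00] row [-14.63   7.66  -0.44] [ 0.001 -0.002  0.865] t 1.13 F [ 0.9 -0.2 -0.4]
```

>>> {"name": "carry_out", "arguments": {
  "series": [
    [[-3.6,1.8,0,0,0,0.12,8.5],[-7.2,3.6,0,0,0,0.24,8.5],[-10.8,5.4,0,0,0,0.36,8.5],[-14,7.2,0,0,0,0.48,8.5],[-14.5,7.5,0,0,0,0.6,8.5]]
  ]
}}

```text
clock: 1.55
eef_pos: [500.7, 55.7, 325.6]
tool_rot: [3.137, 0.001, 0.859]
force: [0.6, -0.8, 0.4]
width: 85.0
```

>>> {"name": "carry_out", "arguments": {
  "series": [
    [[0,0,0,0,0,0.12,8.5],[0,0,0,0,0,0.24,8.5],[0,0,0,0,0,0.26,8.5],[0,0,0,0,0,0.26,8.5],[0,0,0,0,0,0.26,8.5]]
  ]
}}

```text
clock: 1.97
eef_pos: [498.6, 63.8, 324.7]
tool_rot: [-3.141, 0.0, 0.618]
force: [0.0, 0.6, -0.4]
width: 84.9
```

Run:
```python
from h import *
s=read_state(); d=get_image("wrist"); cv2.imwrite("pics/w1.png",d["img"])
Tt=np.eye(4);Tt[:3,:3]=R.from_euler('xyz',s["tool_rot"]).as_matrix();Tt[:3,3]=s["eef_pos"]
d["T"]=Tt@d["T_tool_cam"]; np.save("w1.npy",d,allow_pickle=True); print(s["eef_pos"],s["tool_rot"],s["clock"],np.abs(s["qd"]).max())
```

```text
[498.61066616  63.80832395 324.66899119] [-3.14143114e+00  4.18923039e-05  6.18298791e-01] 1.9667 0.00458374537268781
```

View pics/w1.png

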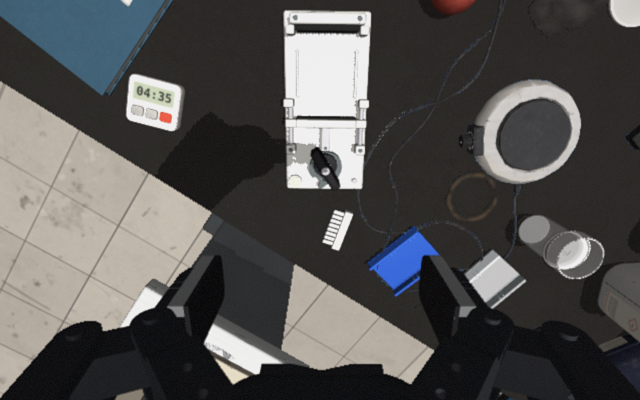

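Run:
```python
from h import *
i=cv2.imread("pics/w1.png")
cv2.imwrite("pics/w1c.png",cv2.resize(i[0:200,270:390],None,fx=3,fy=3,interpolation=cv2.INTER_CUBIC))
cv2.imwrite("pics/w1d.png",cv2.resize(i[235:315,440:540],None,fx=7,fy=7,interpolation=cv2.INTER_CUBIC))
```

```text
(no output)
```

View pics/w1c.png

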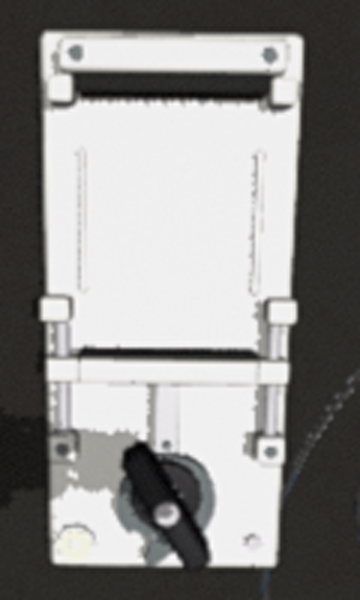

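View pics/w1d.png

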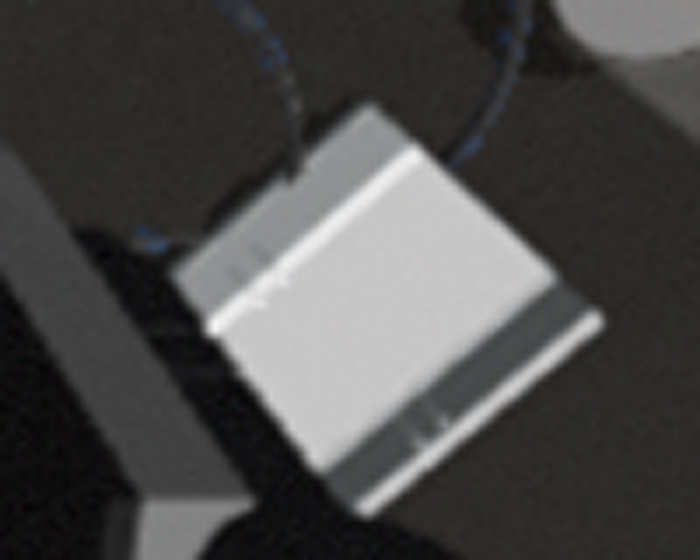

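Run:
```python
from h import *
d=np.load("w1.npy",allow_pickle=True).item()
f=lambda u,v,z: ray(d,u/3+270-.33,v/3-.33,z)
P=np.array([f(*p,20) for p in[(42,33),(302,36),(278,567),(52,565)]]);c=P.mean(0)
print(P.round(1),c.round(1),np.linalg.norm(P[0]-P[1]),np.linalg.norm(P[1]-P[2]),np.linalg.norm(P[2]-P[3]))
a=P[0]+P[1]-P[2]-P[3];yaw=np.arctan2(a[1],a[0]);
e1=P[0]-P[3];e2=P[1]-P[2];print("yaw",yaw,[np.arctan2(e[1],e[0]) for e in(e1,e2)])
ex=np.array([np.cos(yaw),np.sin(yaw)]);ey=np.array([-ex[1],ex[0]])
def loc(p): q=p[:2]-c[:2];return np.round([q@ex,q@ey],1)
for n,p,z in[("ribL0",(82,150),23),("ribL1",(82,292),23),("ribR0",(262,152),23),("ribR1",(255,295),23),("gasketfix bottom",(170,99),20),("wallfix",(170,72),45),("slide top bed",(170,357),45),("slide top knob",(170,381),45),("slide gasket",(170,349),42),("knob",(166,513),78),("bar0",(135,452),78),("bar1",(193,560),78)]:
    print(n,loc(f(*p,z)),f(*p,z).round(1),"depth", (d["z_map"][int(p[1]/3),int(p[0]/3+270)]))
for u,v in[(166,513),(185,400),(170,200),(170,368)]: print(zp(d,u/3+270,v/3).round(1))
# tray w1d
g=lambda u,v,z: ray(d,u/7+440-.43,v/7+235-.43,z)
print([g(*p,22).round(1) for p in[(415,148),(210,330),(360,515),(603,320)]],[g(*p,0).round(1) for p in[(370,103),(172,268)]])
```

```text
[[601.8 191.7  20. ]
 [660.  108.1  20. ]
 [481.7 -17.2  20. ]
 [422.6  67.5  20. ]] [541.5  87.6  20. ] 101.88061587919059 217.95174525213054 103.2974156165391
yaw 0.6092807737178125 [np.float64(0.6060312612266142), np.float64(0.612531084546744)]
ribL0 [66.5 35.6] [575.7 154.8  23. ] depth 410.0904
ribL1 [11.5 36.3] [530.2 123.9  23. ] depth 427.63757
ribR0 [ 66.4 -36.7] [617.   95.5  23. ] depth 412.69547
ribR1 [ 11.  -36.1] [571.2  64.2  23. ] depth 429.49863
gasketfix bottom [85.9  0.5] [611.7 137.1  20. ] depth 404.12167
wallfix [91.9  1. ] [616.4 141.   45. ] depth 386.54105
slide top bed [-12.7  -0.5] [531.4  79.9  45. ] depth 417.09384
slide top knob [-22.3  -0.7] [523.6  74.3  45. ] depth 419.0948
slide gasket [-9.8 -0.5] [533.8  81.5  42. ] depth 430.72852
knob [-69.3   0.8] [484.2  48.5  78. ] depth 400.76855
bar0 [-45.3  13. ] [496.9  72.2  78. ] depth 398.5216
bar1 [-88.5 -10.2] [474.8  28.6  78. ] depth 406.5309
[484.1  47.9  77.8]
[518.3  61.4  19. ]
[580.9 114.5  20.9]
[527.7  76.7  44. ]
[array([ 516.3, -241.3,   22. ]), array([ 459.5, -236.4,   22. ]), array([ 444.2, -295.4,   22. ]), array([ 509.9, -303.2,   22. ])] [array([ 516.3, -242.9,    0. ]), array([ 461.2, -235.7,    0. ])]
```

```bash
python3 -c "
from h import *
go(450,-268,200,-0.115)"
```

```text
at [498.6  63.8 324.7] [-3.1414e+00 -1.0000e-04  6.1780e-01] row [-23.18  24.23  12.47] [-0.    -0.     0.733] t 2.02 F [ 0.1 -0.8 -1.3]
```

>>> {"name": "carry_out", "arguments": {
  "series": [
    [[-2.6,2.7,1,0,0,0.1,8.5],[-5.2,5.4,2,0,0,0.2,8.5],[-7.8,8.1,3,0,0,0.3,8.5],[-10.4,10.8,4,0,0,0.4,8.5],[-13,13.5,6,0,0,0.5,8.5]]
  ]
}}

```text
clock: 2.43
eef_pos: [471.3, -122.9, 266.0]
tool_rot: [3.141, -0.004, 0.113]
force: [1.7, 0.0, -0.5]
width: 84.9
```

```bash
python3 -c "
from h import *
go(450,-268,200,-0.115)"
```

```text
at [ 471.3 -122.9  266. ] [ 3.1408 -0.0039  0.113 ] row [-3.77 14.17  6.6 ] [ 0.    -0.004  0.228] t 2.43 F [ 1.7  0.  -0.5]
```

>>> {"name": "carry_out", "arguments": {
  "series": [
    [[-1,3.5,1.6,0,0,0.08,8.5],[-2,7,3.2,0,0,0.16,8.5],[-3,10.5,4.8,0,0,0.23,8.5],[-3.8,13.6,6.4,0,0,0.23,8.5],[-3.8,13.6,6.4,0,0,0.23,8.5]]
  ]
}}

```text
clock: 2.85
eef_pos: [444.8, -267.7, 199.5]
tool_rot: [3.137, 0.003, -0.123]
force: [-0.2, -0.2, 0.1]
width: 84.7
```

```bash
cat >> h.py <<'E'
def wrist(tag):
    s=read_state(); d=get_image("wrist"); cv2.imwrite(f"pics/{tag}.png",d["img"])
    Tt=np.eye(4);Tt[:3,:3]=R.from_euler('xyz',s["tool_rot"]).as_matrix();Tt[:3,3]=s["eef_pos"]
    d["T"]=Tt@d["T_tool_cam"]; np.save(f"{tag}.npy",d,allow_pickle=True)
    print(np.round(s["eef_pos"],2),np.round(s["tool_rot"],4),s["clock"],"qd",np.abs(s["qd"]).max()); return d
E
python3 - <<'E'
from h import *
wrist("w2")
E
```

```text
[ 444.78 -267.74  199.47] [ 3.1367e+00  2.7000e-03 -1.2330e-01] 2.85 qd 0.09678691926325983
```

View pics/w2.png

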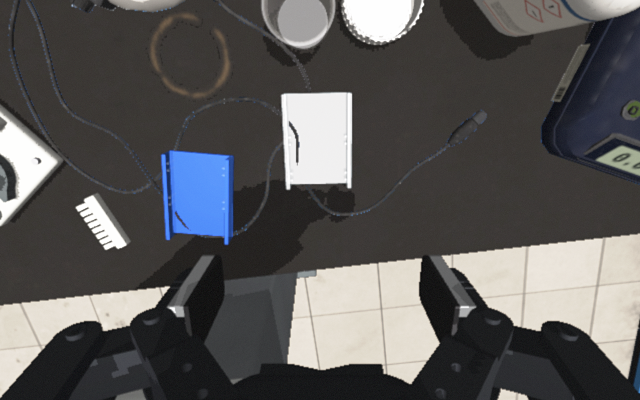

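Run:
```python
from h import *
i=cv2.imread("pics/w2.png")
cv2.imwrite("pics/w2c.png",cv2.resize(i[85:195,270:365],None,fx=5,fy=5,interpolation=cv2.INTER_CUBIC))
```

```text
(no output)
```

View pics/w2c.png

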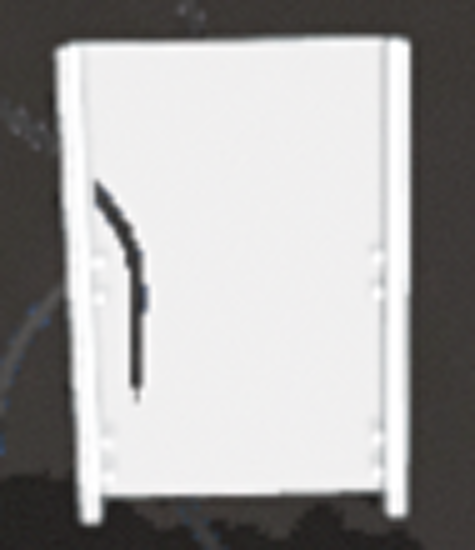

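Run:
```python
from h import *
d=np.load("w2.npy",allow_pickle=True).item()
P=np.array([ray(d,u/5+270-.4,v/5+85-.4,22) for u,v in[(58,45),(409,40),(406,515),(82,523)]]);c=P.mean(0);print(P.round(1),c.round(1))
print([np.linalg.norm(P[i]-P[(i+1)%4]).round(1) for i in range(4)])
a=P[0]+P[1]-P[2]-P[3];yaw=np.arctan2(a[1],a[0]);e=P[0]+P[3]-P[1]-P[2];print(yaw,np.arctan2(-e[0],e[1]))
go(c[0],c[1],100,yaw)
t=get_image("top")
for n in [22]: print(proj(t,np.r_[c[:2],22]))
```

```text
[[ 516.4 -241.2   22. ]
 [ 509.5 -304.    22. ]
 [ 420.5 -294.9   22. ]
 [ 426.7 -231.6   22. ]] [ 468.3 -267.9   22. ]
[np.float64(63.2), np.float64(89.5), np.float64(63.6), np.float64(90.2)]
-0.10438643095714446 -0.10386615103605024
at [ 446.1 -264.2  200.1] [ 3.140e+00  2.200e-03 -1.205e-01] row [ 2.26  0.08 10.01] [ 0.002  0.002 -0.016] t 2.9 F [0.3 0.8 0. ]
[446.60524633 236.80593742]
```

>>> {"name": "carry_out", "arguments": {
  "series": [
    [[1,0.1,3,0,0,-0.016,8.5],[1.2,0.1,5,0,0,-0.016,8.5],[1.2,0.1,5,0,0,-0.016,8.5],[1.2,0.1,5,0,0,-0.016,8.5]]
  ]
}}

```text
clock: 3.28
eef_pos: [460.3, -261.2, 151.0]
tool_rot: [-3.14, 0.001, -0.096]
force: [0.1, -0.5, -0.4]
width: 84.8
```

Run:
```python
from h import *
d=wrist("w3");i=d["img"];h=cv2.inRange(i,(150,150,150),(255,255,255))
cs,_=cv2.findContours(h,0,1)
for c in cs:
    if cv2.contourArea(c)>3000: print(cv2.boundingRect(c),cv2.contourArea(c))
```

```text
[ 460.35 -261.17  151.  ] [-3.1401e+00  1.4000e-03 -9.6300e-02] 3.2833 qd 0.03455860249213748
(287, 300, 153, 84) 8767.0
(481, 283, 159, 103) 7044.0
(289, 113, 82, 110) 7836.5
(363, 0, 83, 60) 3763.5
```

View pics/w3.png

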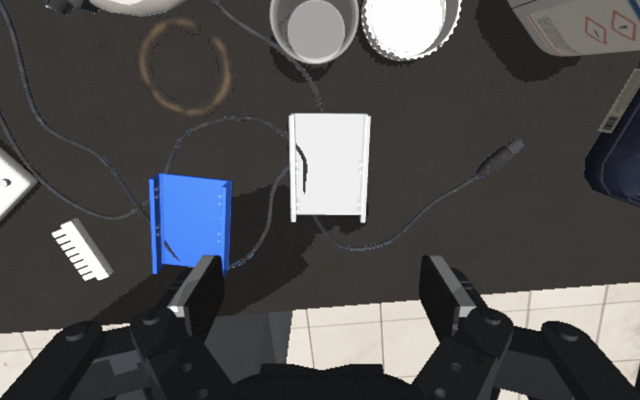

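Run:
```python
from h import *
i=cv2.imread("pics/w3.png")
cv2.imwrite("pics/w3c.png",cv2.resize(i[105:230,280:380],None,fx=4.8,fy=4.8,interpolation=cv2.INTER_CUBIC))
```

```text
(no output)
```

View pics/w3c.png

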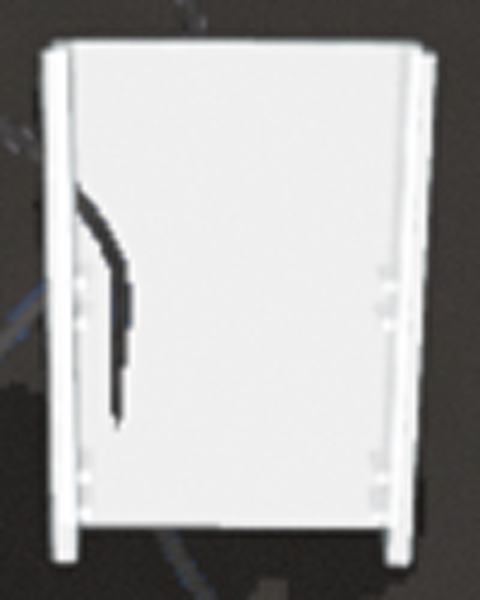

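Run:
```python
from h import *
d=np.load("w3.npy",allow_pickle=True).item()
P=np.array([ray(d,u/4.8+280-.4,v/4.8+105-.4,22) for u,v in[(42,50),(435,50),(412,567),(52,563)]]);c=P.mean(0);print(P.round(1),c.round(1))
print([np.linalg.norm(P[i]-P[(i+1)%4]).round(1) for i in range(4)])
a=P[0]+P[1]-P[2]-P[3];yaw=np.arctan2(a[1],a[0]);e=P[0]+P[3]-P[1]-P[2];print(yaw,np.arctan2(-e[0],e[1]))
go(c[0],c[1],90,yaw)
```

```text
[[ 516.1 -240.6   22. ]
 [ 510.  -304.    22. ]
 [ 419.7 -295.2   22. ]
 [ 426.6 -231.1   22. ]] [ 468.1 -267.8   22. ]
[np.float64(63.7), np.float64(90.7), np.float64(64.5), np.float64(89.9)]
-0.10125627819012618 -0.101533928611246
at [ 460.7 -262.1  151.9] [-3.1413e+00 -4.0000e-04 -9.7000e-02] row [0.79 0.5  6.19] [-0.    -0.     0.004] t 3.33 F [-0.1 -0.1  0.3]
```

>>> {"name": "carry_out", "arguments": {
  "series": [
    [[0.4,0.3,3,0,0,0.004,8.5],[0.8,0.5,6.5,0,0,0.004,8.5],[0.8,0.5,9,0,0,0.004,8.5],[0.8,0.5,10,0,0,0.004,8.5],[0.8,0.5,10,0,0,0.004,8.5]]
  ]
}}

```text
clock: 3.75
eef_pos: [467.2, -267.9, 50.5]
tool_rot: [-3.14, 0.002, -0.102]
force: [0.5, 0.3, 0.2]
width: 85.0
```

Run:
```python
from h import *
go(468.1,-267.8,3,-.102)
wrist("w4")
```

```text
at [ 467.2 -267.9   50.5] [-3.1404e+00  1.8000e-03 -1.0250e-01] row [ 0.1  -0.01  4.75] [-0.001  0.002 -0.   ] t 3.75 F [0.5 0.3 0.2]
[ 467.15 -267.88   50.51] [-3.1404e+00  1.8000e-03 -1.0250e-01] 3.75 qd 0.04553576238047781
```

View pics/w4.png

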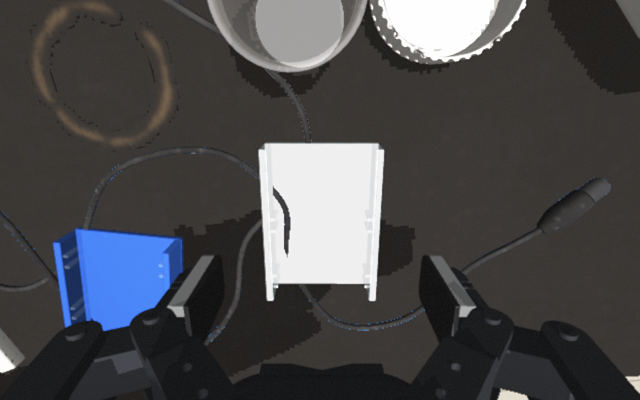

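>>> {"name": "carry_out", "arguments": {
  "series": [
    [[0.1,0,2,0,0,0,8.5],[0.1,0,4,0,0,0,8.5],[0.1,0,4.7,0,0,0,8.5],[0.1,0,4.7,0,0,0,8.5],[0.1,0,4.7,0,0,0,8.5]]
  ]
}}

```text
clock: 4.22
eef_pos: [469.2, -269.4, 5.5]
tool_rot: [3.141, -0.002, -0.103]
force: [0.6, 0.1, 0.9]
width: 84.9
```

>>> {"name": "carry_out", "arguments": {
  "series": [
    [[0,0,0,0,0,0,7],[0,0,0,0,0,0,6],[0,0,0,0,0,0,5.5],[0,0,0,0,0,0,5.5],[0,0,0,0,0,0,5.5]]
  ]
}}

```text
clock: 4.63
eef_pos: [469.4, -269.2, 5.9]
tool_rot: [3.141, -0.002, -0.103]
force: [-0.9, 0.9, 9.5]
width: 62.5
```

Run:
```python
from h import *
print(read_state()["width"])
wrist("w5")
```

```text
62.462874721341684
[ 469.36 -269.2     5.89] [ 3.1412e+00 -2.3000e-03 -1.0310e-01] 4.6333 qd 0.0015973433430475602
```

View pics/w5.png

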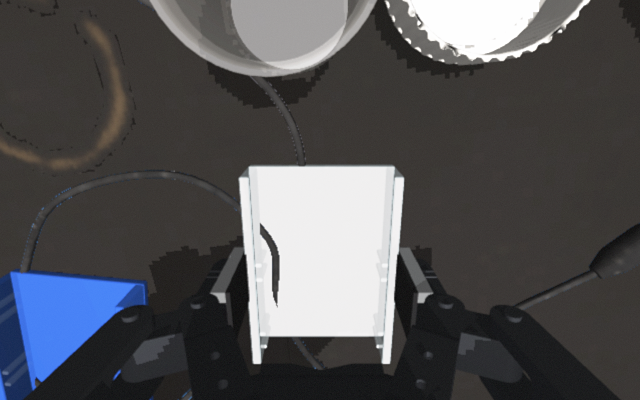

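>>> {"name": "carry_out", "arguments": {
  "series": [
    [[0,0,-0.3,0,0,0,5.5],[0,0,-0.8,0,0,0,5.5],[0,0,-2,0,0,0,5.5],[0,0,-3.5,0,0,0,5.5],[0,0,-3.5,0,0,0,5.5]]
  ]
}}

```text
clock: 5.1
eef_pos: [469.8, -270.0, 41.8]
tool_rot: [3.139, -0.003, -0.103]
force: [0.1, -1.4, 0.2]
width: 62.3
```

Run:
```python
from h import *
s=read_state();print(s["width"],s["force"])
d=wrist("w6")
cv2.imwrite("pics/w6c.png",cv2.resize(d["img"][100:400,200:450],None,fx=2,fy=2,interpolation=cv2.INTER_CUBIC))
```

```text
62.34626236136659 [ 0.14051939 -1.40865855  0.18575323]
[ 469.81 -269.97   41.8 ] [ 3.1394 -0.0035 -0.1034] 5.1 qd 0.04961105464640147
```

View pics/w6c.png

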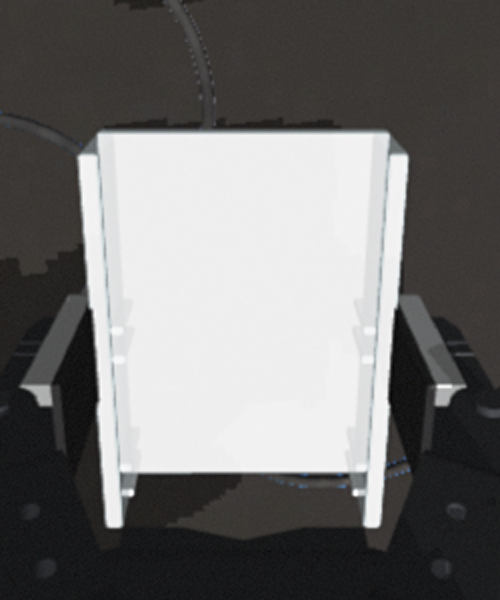

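Run:
```python
from h import *
d=np.load("w6.npy",allow_pickle=True).item()
d["T"]=d["T_tool_cam"]
for z in(-16.1,-14.5):
    P=np.array([ray(d,u/2+200-.25,v/2+100-.25,z) for u,v in[(78,155),(408,155),(380,527),(105,527)]]);c=P.mean(0);print(P.round(1).tolist(),c.round(1))
    print([np.linalg.norm(P[i]-P[(i+1)%4]).round(1) for i in range(4)])
    a=P[0]+P[1]-P[2]-P[3];print(np.arctan2(a[1],a[0]))
for u,v in[(320,250),(320,300),(320,200)]: print(zp(d,u,v))
go(500,-60,200,.25)
```

```text
[[43.1, -31.7, -16.1], [43.2, 31.5, -16.1], [-46.0, 31.7, -16.1], [-46.0, -32.0, -16.1]] [ -1.4  -0.1 -16.1]
[np.float64(63.2), np.float64(89.2), np.float64(63.6), np.float64(89.2)]
0.000785860622285477
[[42.7, -32.1, -14.5], [42.7, 31.9, -14.5], [-47.6, 32.1, -14.5], [-47.6, -32.4, -14.5]] [ -2.4  -0.1 -14.5]
[np.float64(64.0), np.float64(90.3), np.float64(64.4), np.float64(90.3)]
0.0007858606222853984
[ 2.59789212 -0.64246018  2.43652478]
[-25.45048278  -0.66173823   3.17091492]
[27.39446269 -0.62843271  2.78861876]
at [ 469.6 -269.5   40.7] [ 3.1399e+00 -2.8000e-03 -1.0300e-01] row [  0.91 -21.13 -15.96] [ 0.002 -0.002 -0.353] t 5.15 F [-0.3 -0.  -0.9]
```

>>> {"name": "carry_out", "arguments": {
  "series": [
    [[0.2,-1,-4,0,0,-0.05,5.5],[0.4,-4.5,-8,0,0,-0.12,5.5],[0.6,-8.5,-10,0,0,-0.2,5.5],[0.8,-12.5,-11,0,0,-0.28,5.5],[1,-16.5,-12,0,0,-0.35,5.5]]
  ]
}}

```text
clock: 5.57
eef_pos: [494.0, -116.8, 157.0]
tool_rot: [3.141, -0.001, 0.249]
force: [1.7, -0.2, -0.9]
width: 62.1
```

Run:
```python
from h import *
print(read_state()["width"])
go(560,100,150,.609)
```

```text
62.13000825872846
at [ 494.  -116.8  157. ] [ 3.1408e+00 -1.4000e-03  2.4910e-01] row [ 11.74 -19.39   0.7 ] [ 0.001 -0.001 -0.36 ] t 5.57 F [ 1.7 -0.2 -0.9]
```

>>> {"name": "carry_out", "arguments": {
  "series": [
    [[2,-3.5,0,0,0,-0.07,5.5],[4,-7,0,0,0,-0.14,5.5],[6,-10.5,0,0,0,-0.21,5.5],[8.2,-14,0.2,0,0,-0.28,5.5],[10,-17,0.5,0,0,-0.36,5.5]]
  ]
}}

```text
clock: 5.98
eef_pos: [549.4, 75.1, 150.6]
tool_rot: [-3.141, -0.001, 0.612]
force: [0.9, -0.1, -0.8]
width: 62.4
```

>>> {"name": "carry_out", "arguments": {
  "series": [
    [[0.7,-1.6,0,0,0,0,5.5],[0.7,-1.6,0,0,0,0,5.5],[0.7,-1.6,0,0,0,0,5.5]]
  ]
}}

```text
clock: 6.23
eef_pos: [545.0, 89.8, 150.1]
tool_rot: [-3.141, 0.001, 0.609]
force: [-0.9, -1.0, -1.5]
width: 62.1
```

Run:
```python
from h import *
print(read_state()["width"])
go(574.5,110.6,100,.609)
wrist("w7")
```

```text
62.12762774740152
at [545.   89.8 150.1] [-3.1409e+00  1.3000e-03  6.0950e-01] row [ 3.62 -0.01  5.01] [-0.001  0.001  0.   ] t 6.23 F [-0.9 -1.  -1.5]
[544.99  89.79 150.13] [-3.1409e+00  1.3000e-03  6.0950e-01] 6.2333 qd 0.041561109062796094
```

View pics/w7.png

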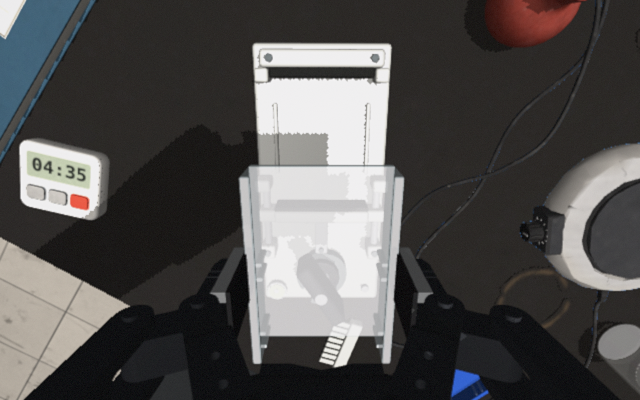

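Run:
```python
from h import *
i=cv2.imread("pics/w7.png")
cv2.imwrite("pics/w7c.png",cv2.resize(i[35:185,245:400],None,fx=4,fy=4,interpolation=cv2.INTER_CUBIC))
```

```text
(no output)
```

View pics/w7c.png

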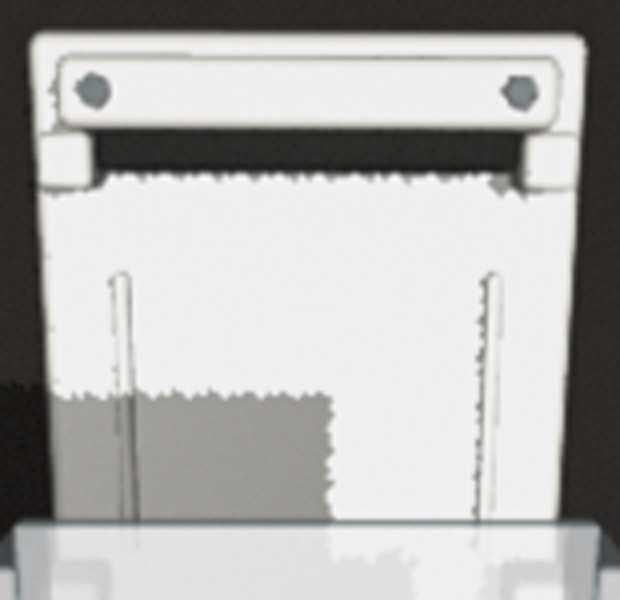

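Run:
```python
from h import *
d=np.load("w7.npy",allow_pickle=True).item();
f=lambda u,v,z: ray(d,u/4+245-.375,v/4+35-.375,z)
pts={"pl0":(31,45,20),"pl1":(55,515,20),"pr0":(586,45,20),"pr1":(558,515,20),"rl0":(130,280,23),"rl1":(138,515,23),"rr0":(487,280,23),"rr1":(476,515,23),"gas bot":(310,178,20.),"wall top":(310,128,45),"ribend":(310,272,23),"platefar":(310,33,20)}
W={k:f(*v) for k,v in pts.items()}
for a,b in[("pl1","pl0"),("pr1","pr0"),("rl1","rl0"),("rr1","rr0")]:
    e=W[b]-W[a];print(a,np.arctan2(e[1],e[0]).round(4))
yaw=np.mean([np.arctan2(*(W[b]-W[a])[1::-1]) for a,b in[("pl1","pl0"),("pr1","pr0"),("rl1","rl0"),("rr1","rr0")]]);print(yaw)
ex=np.array([np.cos(yaw),np.sin(yaw)]);ey=np.array([-ex[1],ex[0]])
o=np.array([572.9,109.5])
for k,p in W.items(): print(k,np.round([(p[:2]-o)@ex,(p[:2]-o)@ey],1))
```

```text
pl1 0.6032
pr1 0.6084
rl1 0.6053
rr1 0.6024
0.60483757477928
pl0 [69.  51.4]
pl1 [-19.5  51.5]
pr0 [ 69.6 -50.8]
pr1 [-19.  -51.1]
rl0 [27.3 34.3]
rl1 [-18.7  34.2]
rr0 [ 27.7 -34.1]
rr1 [-18.4 -34. ]
gas bot [46.1 -0.1]
wall top [53.9  0. ]
ribend [29.  -0.2]
platefar [71.3  0. ]
```

Run:
```python
from h import *
go(573.4,109.8,65,.605)
```

```text
at [545.3  88.  150.5] [3.1412e+00 1.2000e-03 6.0660e-01] row [ 3.57 -0.19  8.54] [0.    0.001 0.002] t 6.28 F [-0.3 -0.6 -0.3]
```

>>> {"name": "carry_out", "arguments": {
  "series": [
    [[3,-0.2,2,0,0,0,5.5],[3.6,-0.2,5,0,0,0,5.5],[3.6,-0.2,7.5,0,0,0,5.5],[3.6,-0.2,8.5,0,0,0,5.5],[3.6,-0.2,8.5,0,0,0,5.5]]
  ]
}}

```text
clock: 6.7
eef_pos: [572.2, 108.4, 63.6]
tool_rot: [-3.14, 0.005, 0.604]
force: [-0.0, -0.2, -2.2]
width: 62.3
```

Run:
```python
from h import *
print(read_state()["width"])
go(573.4,109.8,65,.605)
i=wrist("w8")["img"]
cv2.imwrite("pics/w8c.png",cv2.resize(i[60:360,200:450],None,fx=2,fy=2,interpolation=cv2.INTER_CUBIC))
```

```text
62.31628988574949
at [572.2 108.4  63.6] [-3.1403  0.0053  0.6038] row [ 0.18 -0.05 -0.14] [-0.001  0.005 -0.001] t 6.7 F [-0.  -0.2 -2.2]
[572.15 108.39  63.58] [-3.1403  0.0053  0.6038] 6.7 qd 0.053747638414164675
```

View pics/w8c.png

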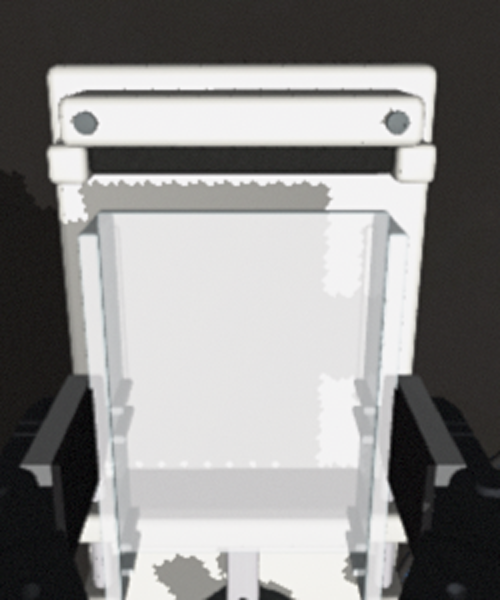

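Run:
```python
from h import *
d=np.load("w8.npy",allow_pickle=True).item();
f=lambda u,v,z: ray(d,u/2+200-.25,v/2+60-.25,z)
yaw=.605;ex=np.array([np.cos(yaw),np.sin(yaw)]);ey=np.array([-ex[1],ex[0]])
o=np.array([571.8,108.8]); s=d["T"]@np.linalg.inv(d["T_tool_cam"]); t=(s@[-1.9,-.1,6,1])[:3]
print("tray rel",(t[:2]-o)@ex,(t[:2]-o)@ey,t[2])
for n,p in {"gasbot":(250,176,20),"gasbot22":(250,176,22),"walltop":(250,145,45),"slide bot":(250,468,20),"slidebot22":(250,468,22),"slide top":(250,517,42),"slide top45":(250,517,45),"plL":(64,230,20),"plR":(427,230,20),"platefar":(250,66,20)}.items():
    q=f(*p);print(n,np.round([(q[:2]-o)@ex,(q[:2]-o)@ey],1))
```

```text
tray rel -1.8765021172215604 -0.42579626942845183 57.58833859627023
gasbot [43.7 -1.9]
gasbot22 [44.1 -1.9]
walltop [55.8 -1.6]
slide bot [-49.6  -2.2]
slidebot22 [-48.3  -2.1]
slide top [-50.8  -1.9]
slide top45 [-48.4  -1.9]
plL [28.4 50.3]
plR [ 28.4 -51.7]
platefar [72.7 -1.9]
```

>>> {"name": "carry_out", "arguments": {
  "series": [
    [[0.1,0,0.5,0,0,0,5.5],[0.1,0,1.5,0,0,0,5.5],[0.1,0,2.2,0,0,0,5.5],[0.1,0,2.2,0,0,0,5.5],[0.1,0,2.2,0,0,0,5.5]]
  ]
}}

```text
clock: 7.17
eef_pos: [575.6, 110.4, 44.7]
tool_rot: [3.14, -0.001, 0.606]
force: [-2.1, -1.2, 6.5]
width: 62.3
```

Run:
```python
from h import *
print(read_state()["width"])
go(572.9,109.5,26,.605)
i=wrist("w9")["img"]
go(572.9,109.5,26,.605)
cv2.imwrite("pics/w9c.png",cv2.resize(i[60:360,200:450],None,fx=2,fy=2,interpolation=cv2.INTER_CUBIC))
```

```text
62.26519252550694
at [575.6 110.4  44.7] [ 3.1404e+00 -1.2000e-03  6.0570e-01] row [-0.28 -0.09  1.87] [ 0.001 -0.001  0.001] t 7.17 F [-2.1 -1.2  6.5]
[575.64 110.38  44.7 ] [ 3.1404e+00 -1.2000e-03  6.0570e-01] 7.1667 qd 0.004110655659810146
at [575.6 110.4  44.8] [ 3.1403e+00 -1.1000e-03  6.0570e-01] row [-0.27 -0.09  1.88] [ 0.001 -0.001  0.001] t 7.22 F [-1.  -1.6  5.2]
```

View pics/w9c.png

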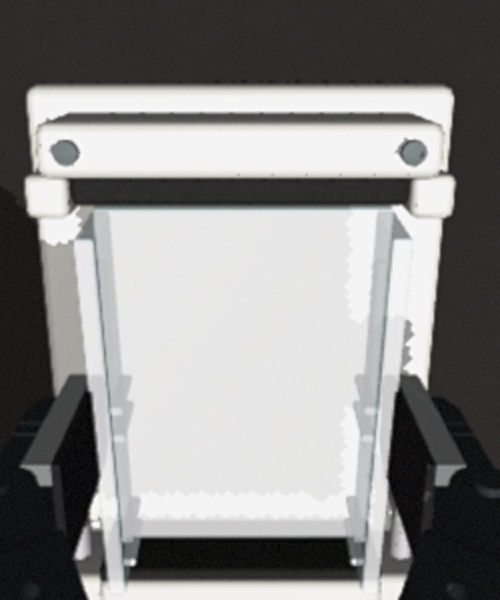

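>>> {"name": "carry_out", "arguments": {
  "series": [
    [[0,0,-0.6,0,0,0,5.5],[-0.3,-0.05,-0.8,0,0,0,5.5],[-0.3,-0.05,-0.8,0,0,0,5.5],[-0.3,-0.05,-0.8,0,0,0,5.5]]
  ]
}}

```text
clock: 7.55
eef_pos: [572.0, 110.3, 52.0]
tool_rot: [-3.141, -0.0, 0.607]
force: [0.3, 0.5, -0.9]
width: 61.8
```

Run:
```python
from h import *
go(572.7,109.3,26,.605)
d=wrist("w10");i=d["img"]
go(572.7,109.3,26,.605)
cv2.imwrite("pics/w10c.png",cv2.resize(i[60:360,200:450],None,fx=2,fy=2,interpolation=cv2.INTER_CUBIC))
```

```text
at [572.  110.3  52. ] [-3.1413e+00 -2.0000e-04  6.0700e-01] row [-0.01  0.12  2.6 ] [-0.    -0.     0.002] t 7.55 F [ 0.3  0.5 -0.9]
[572.05 110.32  51.96] [-3.1413e+00 -2.0000e-04  6.0700e-01] 7.55 qd 0.00852939094336347
at [572.1 110.3  51.8] [-3.1412e+00 -1.0000e-04  6.0700e-01] row [-0.01  0.12  2.58] [-0.    -0.     0.002] t 7.6 F [ 0.8 -0.  -1. ]
```

View pics/w10c.png

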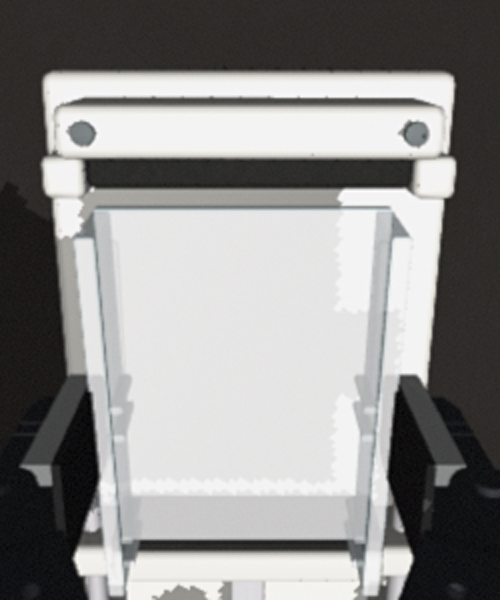

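>>> {"name": "carry_out", "arguments": {
  "series": [
    [[0,0.13,0.5,0,0,0,5.5],[0,0.13,1,0,0,0,5.5],[0,0.13,1.3,0,0,0,5.5],[0,0.13,1.3,0,0,0,5.5],[0,0.13,1.3,0,0,0,5.5]]
  ]
}}

```text
clock: 8.02
eef_pos: [572.6, 108.9, 38.2]
tool_rot: [-3.141, 0.001, 0.607]
force: [0.2, 0.2, -2.0]
width: 62.3
```

Run:
```python
from h import *
i=wrist("w11")["img"]
go(572.7,109.3,26,.605)
cv2.imwrite("pics/w11c.png",cv2.resize(i[60:360,200:450],None,fx=2,fy=2,interpolation=cv2.INTER_CUBIC))
```

```text
[572.65 108.88  38.22] [-3.1412e+00  1.0000e-03  6.0670e-01] 8.0167 qd 0.008297540708853184
at [572.9 108.9  38.5] [-3.1415e+00  4.0000e-04  6.0670e-01] row [ 0.01 -0.04  1.25] [-0.     0.     0.002] t 8.07 F [ 0.7  0.1 -1. ]
```

View pics/w11c.png

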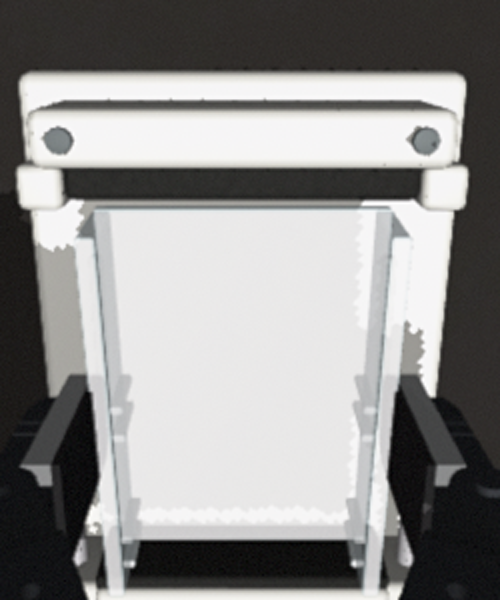

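>>> {"name": "carry_out", "arguments": {
  "series": [
    [[0,0,0.4,0,0,0,5.5],[0,0,0.7,0,0,0,5.5],[0,0,0.9,0,0,0,5.5],[0,0,0.95,0,0,0,5.5],[0,0,1.0,0,0,0,5.5]]
  ]
}}

```text
clock: 8.48
eef_pos: [572.8, 109.0, 28.6]
tool_rot: [-3.141, 0.0, 0.607]
force: [-1.0, 0.5, -0.0]
width: 62.4
```

Run:
```python
from h import *
go(572.7,109.3,26,.605)
```

```text
at [572.8 109.   28.6] [-3.1412e+00  4.0000e-04  6.0670e-01] row [ 0.01 -0.03  0.26] [-0.     0.     0.002] t 8.48 F [-1.   0.5 -0. ]
```

>>> {"name": "carry_out", "arguments": {
  "series": [
    [[0,0,0.05,0,0,0,5.5],[0,0,0.1,0,0,0,5.5],[0,0,0.15,0,0,0,5.5],[0,0,0.2,0,0,0,5.5],[0,0,0.2,0,0,0,5.5]]
  ]
}}

```text
clock: 8.9
eef_pos: [573.1, 109.2, 27.6]
tool_rot: [-3.141, -0.001, 0.607]
force: [-2.1, 1.5, 7.9]
width: 62.1
```

>>> {"name": "carry_out", "arguments": {
  "series": [
    [[0,0,0.05,0,0,0,5.5],[0,0,0.05,0,0,0,5.5]]
  ]
}}

```text
clock: 9.07
eef_pos: [573.2, 109.3, 27.4]
tool_rot: [-3.141, -0.001, 0.607]
force: [-2.0, 2.0, 10.4]
width: 61.9
```

>>> {"name": "carry_out", "arguments": {
  "series": [
    [[0,0,0,0,0,0,6.6],[0,0,0,0,0,0,7],[0,0,-0.2,0,0,0,7.4],[0,0,-0.2,0,0,0,7.4],[0,0,-0.2,0,0,0,7.4]]
  ]
}}

```text
clock: 9.48
eef_pos: [573.2, 109.0, 28.3]
tool_rot: [3.141, -0.0, 0.607]
force: [-0.4, -0.0, -0.2]
width: 74.2
```

Run:
```python
from h import *
i=wrist("w12")["img"]
go(572.7,109.3,26,.605);print(read_state()["width"])
cv2.imwrite("pics/w12c.png",cv2.resize(i[60:360,200:450],None,fx=2,fy=2,interpolation=cv2.INTER_CUBIC))
```

```text
[573.16 108.95  28.3 ] [ 3.1413e+00 -2.0000e-04  6.0680e-01] 9.4833 qd 0.003280791153543453
at [573.  108.9  28.2] [3.1415 0.     0.6068] row [-0.01 -0.05  0.22] [0.    0.    0.002] t 9.53 F [-0.3 -0.3 -0.7]
73.79386126764105
```

View pics/w12c.png

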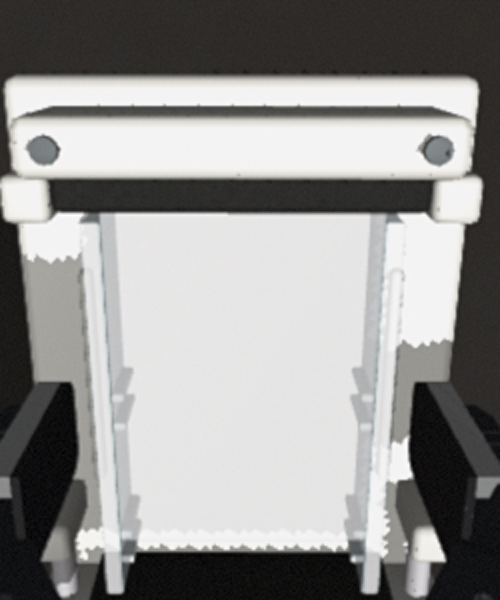

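>>> {"name": "carry_out", "arguments": {
  "series": [
    [[0,0,-1,0,0,0,7.4],[0,0,-3,0,0,0,7.4],[-1,0,-7,0,0,0,7.4],[-3,0,-11,0,0,0,7.4],[-5,0,-14,0,0,0,7.4]]
  ]
}}

```text
clock: 9.95
eef_pos: [532.4, 80.4, 170.6]
tool_rot: [3.141, -0.002, 0.608]
force: [1.1, 0.0, 0.3]
width: 74.1
```

>>> {"name": "carry_out", "arguments": {
  "series": [
    [[-1,0,0,0,0,0,7.4],[-1,0,0,0,0,0,7.4],[-1,0,0,0,0,0,7.4]]
  ]
}}

```text
clock: 10.2
eef_pos: [523.6, 75.2, 168.7]
tool_rot: [-3.141, -0.001, 0.606]
force: [0.8, 1.0, 0.1]
width: 73.9
```

Run:
```python
from h import *
d=wrist("w13");i=d["img"]
for u,v in[(320,100),(320,130),(320,80),(290,100),(350,100)]: print(zp(d,u,v).round(1))
```

```text
[523.58  75.2  168.71] [-3.141e+00 -9.000e-04  6.065e-01] 10.2 qd 0.04073307733651442
[575.8 113.2  24.6]
[555.9  99.5  24.7]
[588.4 122.   23.5]
[561.8 133.3  23.1]
[589.7  93.2  24.3]
```

View pics/w13.png

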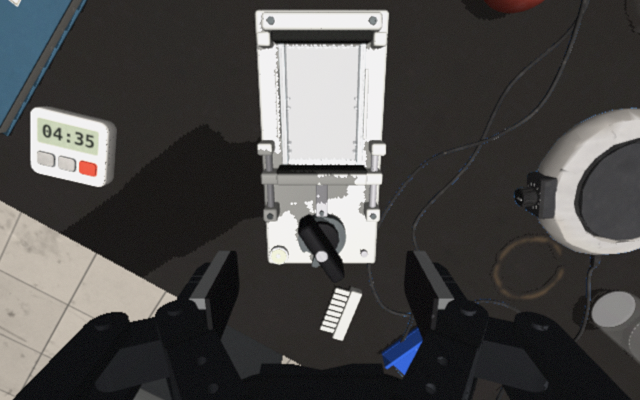

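Run:
```python
from h import *
i=cv2.imread("pics/w13.png")
cv2.imwrite("pics/w13c.png",cv2.resize(i[0:300,240:400],None,fx=2.0,fy=2.0,interpolation=cv2.INTER_CUBIC))
cv2.imwrite("pics/w13k.png",cv2.resize(i[195:295,270:380],None,fx=6,fy=6,interpolation=cv2.INTER_CUBIC))
```

```text
(no output)
```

View pics/w13c.png

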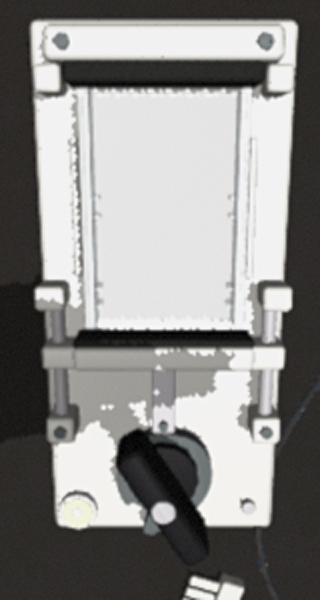

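View pics/w13k.png

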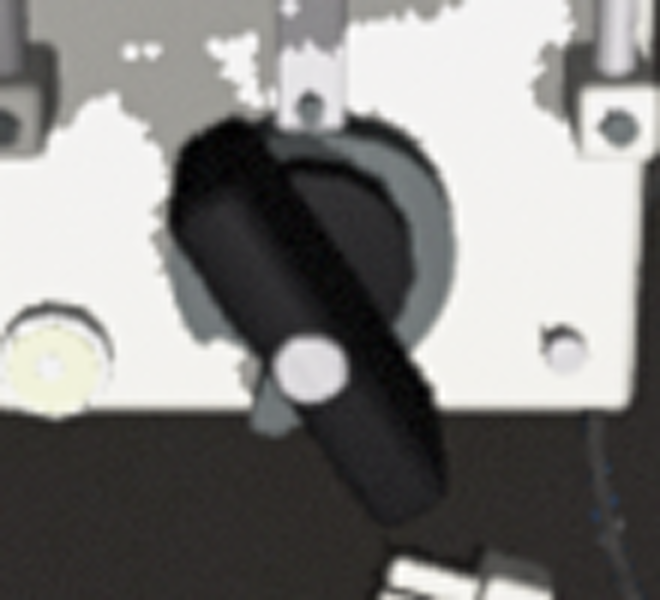

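Run:
```python
from h import *
d=np.load("w13.npy",allow_pickle=True).item();
f=lambda u,v,z: ray(d,u/6+270-.42,v/6+195-.42,z)
g=lambda u,v,z: ray(d,u/2+240-.25,v/2-.25,z)
yaw=.605;ex=np.array([np.cos(yaw),np.sin(yaw)]);ey=np.array([-ex[1],ex[0]])
o=np.array([571.5,108.5])
L=lambda q:np.round([(q[:2]-o)@ex,(q[:2]-o)@ey],1)
c=f(310,368,79);a=f(222,205,78);b=f(405,502,78)
print("cap",c,L(c),"ends",a,b,np.linalg.norm(a-b),"mid",(a+b)/2,"bar yaw",np.arctan2(*(a-b)[1::-1]))
for n,p in {"trayTL":(82,95,42),"trayBL":(93,330,42),"trayTR":(247,95,42),"trayBR":(238,330,42),"ribR":(250,200,23),"plL":(36,200,20),"plR":(284,200,20),"trayend far":(165,90,24),"gask":(165,88,42)}.items(): print(n,L(g(*p)))
go(*( (a+b)/2)[:2],120,.5)
```

```text
cap [484.37492787  48.58520395  79.        ] [-105.7    0.3] ends [496.23631081  70.08477303  78.        ] [474.98396668  27.01858055  78.        ] 48.02456731210361 mid [485.61013875  48.55167679  78.        ] bar yaw 1.1123775720044504
trayTL [44.1 30.1]
trayBL [-43.6  28.6]
trayTR [ 44.2 -30.1]
trayBR [-43.4 -29.9]
ribR [  6.4 -35. ]
plL [ 6.1 52.8]
plR [  6.3 -49.4]
trayend far [47.6 -0.2]
gask [46.5 -0.2]
at [523.8  75.6 168. ] [-3.1408e+00 -1.0000e-04  6.0740e-01] row [-4.68  0.05  4.8 ] [-0.001 -0.     0.107] t 10.25 F [0.6 0.4 0.1]
```

>>> {"name": "carry_out", "arguments": {
  "series": [
    [[-1.5,0,0,0,0,-0.12,6],[-3,0,0,0,0,-0.24,6],[-4.5,0,0.5,0,0,-0.36,6],[-4.7,0.1,1,0,0,-0.48,6],[-4.7,0.1,1.5,0,0,-0.6,6]]
  ]
}}

```text
clock: 10.67
eef_pos: [484.9, 47.1, 151.9]
tool_rot: [-3.139, 0.001, 1.212]
force: [0.3, -0.4, -0.3]
width: 60.1
```

>>> {"name": "carry_out", "arguments": {
  "series": [
    [[0,0,0,0,0,-0.12,6],[0,0,0,0,0,-0.24,6],[0,0,0,0,0,-0.36,6],[0,0,0,0,0,-0.48,6],[0,0,0,0,0,-0.6,6]]
  ]
}}

```text
clock: 11.08
eef_pos: [485.8, 47.9, 151.9]
tool_rot: [-3.14, -0.001, 1.814]
force: [0.3, 0.5, 0.5]
width: 59.8
```

>>> {"name": "carry_out", "arguments": {
  "series": [
    [[0,0,0,0,0,-0.12,6],[0,0,0,0,0,-0.24,6],[0,0,0,0,0,-0.36,6],[0,0,0,0,0,-0.48,6],[0,0,0,0,0,-0.6,6]]
  ]
}}

```text
clock: 11.5
eef_pos: [485.8, 48.0, 151.9]
tool_rot: [-3.141, -0.002, 2.413]
force: [1.0, 0.3, -0.3]
width: 59.9
```

>>> {"name": "carry_out", "arguments": {
  "series": [
    [[0,0,0,0,0,-0.12,6],[0,0,0,0,0,-0.24,6],[0,0,0,0,0,-0.36,6],[0,0,0,0,0,-0.48,6],[0,0,0,0,0,-0.6,6]]
  ]
}}

```text
clock: 11.92
eef_pos: [485.8, 48.0, 151.9]
tool_rot: [3.141, -0.002, 3.013]
force: [-0.9, -0.4, -0.6]
width: 59.7
```

>>> {"name": "carry_out", "arguments": {
  "series": [
    [[0,0,0,0,0,-0.12,6],[0,0,0,0,0,-0.24,6],[0,0,0,0,0,-0.36,6],[0,0,0,0,0,-0.48,6],[0,0,0,0,0,-0.6,6]]
  ]
}}

```text
clock: 12.33
eef_pos: [485.8, 48.0, 152.0]
tool_rot: [3.139, -0.001, -2.67]
force: [0.1, -0.3, -0.0]
width: 59.8
```

Run:
```python
from h import *
print(read_state()["qpos"])
go(484.6,48.4,150,4.249)
```

```text
[ 0.07406612  0.53711268 -0.32907596  2.03290052  0.28674251  0.61691833
  1.59447736]
at [485.8  48.  152. ] [ 3.1394e+00 -1.3000e-03 -2.6702e+00] row [0.09 0.09 0.2 ] [ 0.003 -0.001 -0.636] t 12.33 F [ 0.1 -0.3 -0. ]
```

>>> {"name": "carry_out", "arguments": {
  "series": [
    [[0.1,0.1,0,0,0,-0.12,6],[0.1,0.1,0,0,0,-0.24,6],[0.1,0.1,0,0,0,-0.36,6],[0.1,0.1,0,0,0,-0.48,6],[0.1,0.1,0,0,0,-0.6,6]]
  ]
}}

```text
clock: 12.75
eef_pos: [484.5, 48.5, 152.1]
tool_rot: [3.139, 0.0, -2.07]
force: [-0.9, 0.0, -0.5]
width: 60.1
```

>>> {"name": "carry_out", "arguments": {
  "series": [
    [[0,0,0,0,0,-0.036,6],[0,0,0,0,0,-0.036,6],[0,0,0,0,0,-0.036,6]]
  ]
}}

```text
clock: 13.0
eef_pos: [484.4, 48.1, 152.3]
tool_rot: [3.139, 0.0, -2.042]
force: [0.2, -1.0, 0.8]
width: 60.2
```

Run:
```python
from h import *
go(484.6,48.4,150,4.249)
d=wrist("w14");i=d["img"]
cv2.imwrite("pics/w14k.png",cv2.resize(i[150:350,220:420],None,fx=3,fy=3,interpolation=cv2.INTER_CUBIC))
s=read_state();print(s["torque"])
```

```text
at [484.4  48.1 152.3] [ 3.1394e+00  4.0000e-04 -2.0419e+00] row [-0.04 -0.01  0.23] [ 0.002  0.    -0.008] t 13.0 F [ 0.2 -1.   0.8]
[484.36  48.1  152.34] [ 3.1394e+00  4.0000e-04 -2.0419e+00] 13.0 qd 0.010964201485184512
[0.01656264 0.02610532 0.03110204]
```

View pics/w14k.png

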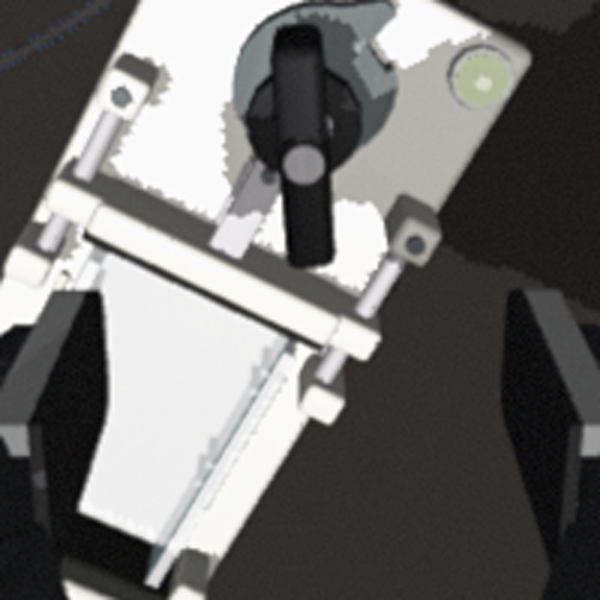

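Run:
```python
from h import *
d=np.load("w14.npy",allow_pickle=True).item();
f=lambda u,v,z: ray(d,u/3+220-.33,v/3+150-.33,z)
c=f(304,164,79);a=f(297,45,78);b=f(311,248,78);print(c,a,b,np.arctan2(*(b-a)[1::-1]),np.linalg.norm(a-b),(a+b)/2)
# cam visible features at z=33
cen=f(0,0,33)
ax=np.array([484.4,48.3,33]);print("axis at cam px",(proj(d,ax)-[220,150])*3)
n=f(378,60,33);s=f(392,5,33)
for p in(n,s): q=p-ax;print(np.hypot(*q[:2]),np.arctan2(q[1],q[0]))
```

```text
[483.37597863  47.79312733  79.        ] [472.45594984  22.99420115  78.        ] [491.46259353  67.24793905  78.        ] 1.1651267457380357 48.16270157307222 [481.95927169  45.1210701   78.        ]
axis at cam px [300.45891663 107.3955236 ]
24.13079723116649 -3.029048750368382
36.45577773235266 -2.7397869056331854
```

>>> {"name": "carry_out", "arguments": {
  "series": [
    [[0,0,3,0,0,-0.04,6],[0,0.05,6,0,0,-0.04,6],[0,0.05,8.5,0,0,-0.04,6],[0,0.05,9.6,0,0,-0.04,6],[0,0.05,9.6,0,0,-0.04,6]]
  ]
}}

```text
clock: 13.47
eef_pos: [482.1, 47.8, 54.7]
tool_rot: [3.137, -0.003, -2.001]
force: [-0.8, 0.4, 0.2]
width: 60.0
```

Run:
```python
from h import *
go(483.9,48.2,54.5,4.28)
d=wrist("w15");i=d["img"]
cv2.imwrite("pics/w15k.png",cv2.resize(i[150:400,200:450],None,fx=2.4,fy=2.4,interpolation=cv2.INTER_CUBIC))
s=read_state();print(s["torque"])
```

```text
at [482.1  47.8  54.7] [ 3.1372e+00 -2.9000e-03 -2.0007e+00] row [-0.11 -0.15  0.02] [ 0.004 -0.003  0.002] t 13.47 F [-0.8  0.4  0.2]
[482.08  47.8   54.72] [ 3.1372e+00 -2.9000e-03 -2.0007e+00] 13.4667 qd 0.05430000681329934
[0.0091664  0.00797331 0.00565054]
```

View pics/w15k.png

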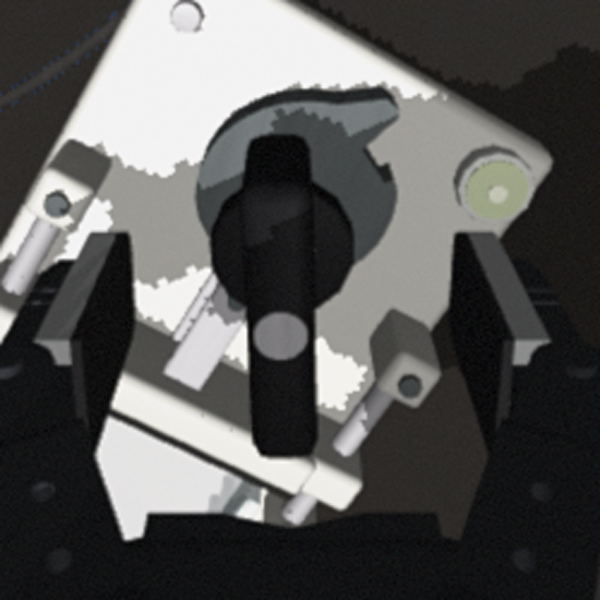

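>>> {"name": "carry_out", "arguments": {
  "series": [
    [[-0.1,-0.16,0,0,0,0,5],[-0.1,-0.16,0,0,0,0,3],[-0.1,-0.16,0,0,0,0,1.5],[-0.1,-0.16,0,0,0,0,0.8],[-0.1,-0.16,0,0,0,0,0.8]]
  ]
}}

```text
clock: 13.93
eef_pos: [485.1, 48.7, 58.4]
tool_rot: [3.141, 0.0, -2.0]
force: [-3.6, 1.7, 6.5]
width: 10.7
```

>>> {"name": "carry_out", "arguments": {
  "series": [
    [[0,0,0,0,0,0,0.8],[0,0,0,0,0,0,0.8],[0,0,0,0,0,0,0.8],[0,0,0,0,0,0,0.8]]
  ]
}}

```text
clock: 14.27
eef_pos: [485.0, 48.8, 58.4]
tool_rot: [3.141, 0.0, -2.0]
force: [-4.2, 1.7, 6.8]
width: 10.3
```

Run:
```python
from h import *
s=read_state();print(s["torque"],s["force"],s["width"],s["qpos"][6]); go(483.9,48.2,54.5,4.28)
```

```text
[ 0.30732079  0.81724068 -0.14761875] [-4.2166339   1.72842639  6.82559083] 10.272134916931217 1.9662538596535442
at [485.   48.8  58.4] [ 3.1413e+00  3.0000e-04 -2.0003e+00] row [0.1  0.08 0.39] [0.    0.    0.003] t 14.27 F [-4.2  1.7  6.8]
```

>>> {"name": "carry_out", "arguments": {
  "series": [
    [[0,0.08,-0.15,0,0,0,0.8],[0,0.15,-0.3,0,0,0,0.8],[0,0.15,-0.3,0,0,0,0.8]]
  ]
}}

```text
clock: 14.52
eef_pos: [484.6, 48.7, 58.9]
tool_rot: [3.141, 0.001, -2.0]
force: [4.3, 1.7, -21.0]
width: 10.5
```

```bash
cat >> h.py <<'E'
def st():
    s=read_state();y=s["tool_rot"][2];print("t",round(s["clock"],2),"pos",np.round(s["eef_pos"],1),"yaw",round(y if y>-1.5 else y+2*np.pi,4),"tq",np.round(s["torque"],3),"F",np.round(s["force"],1),"w",round(s["width"],1),"q7",round(s["qpos"][6],3),"tau7",round(s["tau"][6],3))
E
python3 -c "
from h import *
st()"
```

```text
t 14.52 pos [484.6  48.7  58.9] yaw 4.2827 tq [ 0.319 -0.898  0.089] F [  4.3   1.7 -21. ] w 10.5 q7 1.968 tau7 -0.09
```

>>> {"name": "carry_out", "arguments": {
  "series": [
    [[0,-0.06,0.22,0,0,0,0.8],[0,-0.06,0.22,0,0,0,0.8],[0,-0.06,0.22,0,0,0,0.8]]
  ]
}}

```text
clock: 14.77
eef_pos: [484.7, 48.7, 58.6]
tool_rot: [-3.142, 0.0, -2.0]
force: [-1.3, 1.6, 2.4]
width: 10.7
```

```bash
python3 -c "
from h import *
st()"
```

```text
t 14.77 pos [484.7  48.7  58.6] yaw 4.2831 tq [0.263 0.461 0.089] F [-1.3  1.6  2.4] w 10.7 q7 1.966 tau7 -0.06
```

>>> {"name": "carry_out", "arguments": {
  "series": [
    [[0,0,0,0,0,0.05,0.8],[0,0,0,0,0,0.12,0.8],[0,0,0,0,0,0.2,0.8],[0,0,0,0,0,0.3,0.8],[0,0,0,0,0,0.4,0.8]]
  ]
}}

```text
clock: 15.18
eef_pos: [484.9, 48.5, 58.6]
tool_rot: [-3.141, 0.0, -2.405]
force: [-1.2, 0.4, 2.0]
width: 10.2
```

```bash
python3 -c "
from h import *
st()"
```

```text
t 15.18 pos [484.9  48.5  58.6] yaw 3.8783 tq [0.259 0.299 0.113] F [-1.2  0.4  2. ] w 10.2 q7 1.699 tau7 0.705
```

>>> {"name": "carry_out", "arguments": {
  "series": [
    [[0,0,0,0,0,0.1,0.8],[0,0,0,0,0,0.2,0.8],[0,0,0,0,0,0.3,0.8],[0,0,0,0,0,0.4,0.8],[0,0,0,0,0,0.5,0.8]]
  ]
}}

```text
clock: 15.6
eef_pos: [485.0, 48.3, 58.6]
tool_rot: [-3.141, 0.0, -2.905]
force: [-0.8, 0.1, 1.4]
width: 10.3
```

```bash
python3 -c "
from h import *
st()"
```

```text
t 15.6 pos [485.   48.3  58.6] yaw 3.3783 tq [-0.008  0.22   0.175] F [-0.8  0.1  1.4] w 10.3 q7 1.387 tau7 0.582
```

>>> {"name": "carry_out", "arguments": {
  "series": [
    [[0,0,0,0,0,0.08,0.8],[0,0,0,0,0,0.16,0.8],[0,0,0,0,0,0.24,0.8],[0,0,0,0,0,0.32,0.8],[0,0,0,0,0,0.4,0.8]]
  ]
}}

```text
clock: 16.02
eef_pos: [485.1, 48.1, 58.6]
tool_rot: [-3.141, 0.0, 2.979]
force: [-0.9, -0.8, 1.8]
width: 10.2
```

```bash
python3 -c "
from h import *
st()
d=get_image('top')['img'];cv2.imwrite('pics/t2.png',cv2.resize(d[142:262,230:350],(600,600),interpolation=cv2.INTER_CUBIC))"
```

```text
t 16.02 pos [485.1  48.1  58.6] yaw 2.9794 tq [-0.16   0.169  0.222] F [-0.9 -0.8  1.8] w 10.2 q7 1.147 tau7 0.392
```

View pics/t2.png

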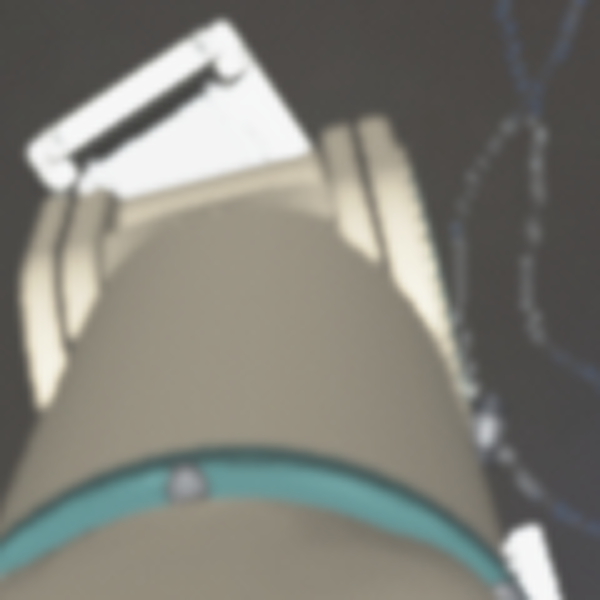

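>>> {"name": "carry_out", "arguments": {
  "series": [
    [[0,0,0,0,0,0.06,0.8],[0,0,0,0,0,0.12,0.8],[0,0,0,0,0,0.18,0.8],[0,0,0,0,0,0.24,0.8],[0,0,0,0,0,0.3,0.8]]
  ]
}}

```text
clock: 16.48
eef_pos: [485.0, 48.0, 58.6]
tool_rot: [-3.141, 0.0, 2.682]
force: [-0.3, -1.9, 1.8]
width: 10.7
```

```bash
python3 -c "
from h import *
st()
i=wrist('w16')['img'];cv2.imwrite('pics/w16k.png',cv2.resize(i[100:400,170:470],None,fx=2,fy=2,interpolation=cv2.INTER_CUBIC))"
```

```text
t 16.48 pos [485.   48.   58.6] yaw 2.682 tq [-0.306  0.194  0.271] F [-0.3 -1.9  1.8] w 10.7 q7 0.971 tau7 0.224
[485.02  47.96  58.59] [-3.1413e+00  5.0000e-04  2.6820e+00] 16.4833 qd 0.4212198251412833
```

View pics/w16k.png

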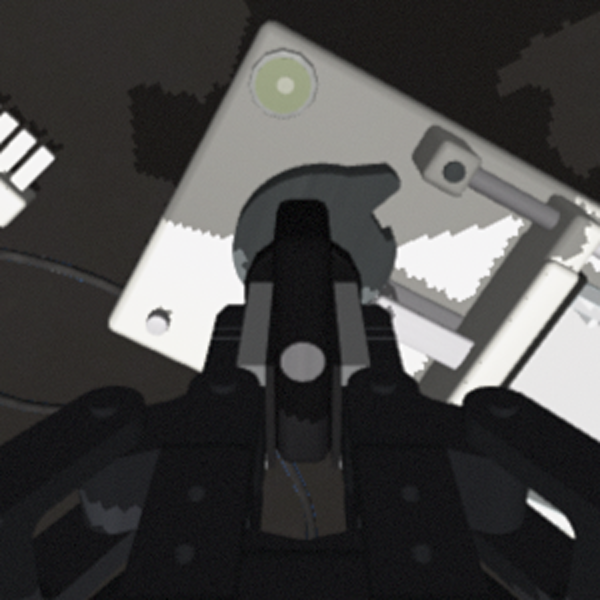

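```bash
python3 -c "
from h import *
d=np.load('w16.npy',allow_pickle=True).item()
ax=np.array([485,48.0,33])
f=lambda u,v,z: ray(d,u/2+170-.25,v/2+100-.25,z)
print((proj(d,ax)-[170,100])*2)
for n,p in dict(floor=(375,215),lip=(393,238),corner=(375,208),shtip=(398,175),roller=(378,297)).items():
    q=f(*p,33)-ax;a=np.arctan2(q[1],q[0]);print(n,np.hypot(*q[:2]).round(1),a.round(3),'turn left',(a-.605).round(3))
"
```

```text
[303.18365772 273.27116894]
floor 25.2 1.847 turn left 1.242
lip 25.9 1.526 turn left 0.921
corner 26.5 1.904 turn left 1.299
shtip 37.0 1.967 turn left 1.362
roller 21.5 0.781 turn left 0.176
```

>>> {"name": "carry_out", "arguments": {
  "series": [
    [[0,0,0,0,0,0.06,0.8],[0,0,0,0,0,0.12,0.8],[0,0,0,0,0,0.18,0.8],[0,0,0,0,0,0.24,0.8],[0,0,0,0,0,0.3,0.8]]
  ]
}}

```text
clock: 16.95
eef_pos: [484.9, 47.8, 58.6]
tool_rot: [-3.141, 0.0, 2.383]
force: [-0.3, -2.6, 3.3]
width: 10.5
```

```bash
python3 -c "
from h import *
st()"
```

```text
t 16.95 pos [484.9  47.8  58.6] yaw 2.3831 tq [-0.452  0.296  0.393] F [-0.3 -2.6  3.3] w 10.5 q7 0.794 tau7 0.097
```

>>> {"name": "carry_out", "arguments": {
  "series": [
    [[0,0,0,0,0,0.05,0.8],[0,0,0,0,0,0.1,0.8],[0,0,0,0,0,0.15,0.8],[0,0,0,0,0,0.2,0.8],[0,0,0,0,0,0.2,0.8]]
  ]
}}

```text
clock: 17.37
eef_pos: [484.9, 47.6, 58.6]
tool_rot: [-3.141, 0.001, 2.183]
force: [-1.9, -3.2, 4.5]
width: 10.5
```

```bash
python3 -c "
from h import *
st()
i=wrist('w17')['img'];cv2.imwrite('pics/w17k.png',cv2.resize(i[100:400,170:470],None,fx=2,fy=2,interpolation=cv2.INTER_CUBIC))"
```

```text
t 17.37 pos [484.9  47.6  58.6] yaw 2.1828 tq [-0.521  0.3   -0.142] F [-1.9 -3.2  4.5] w 10.5 q7 0.676 tau7 -0.161
[484.86  47.64  58.56] [-3.1412e+00  6.0000e-04  2.1828e+00] 17.3667 qd 0.030900716384492998
```

View pics/w17k.png

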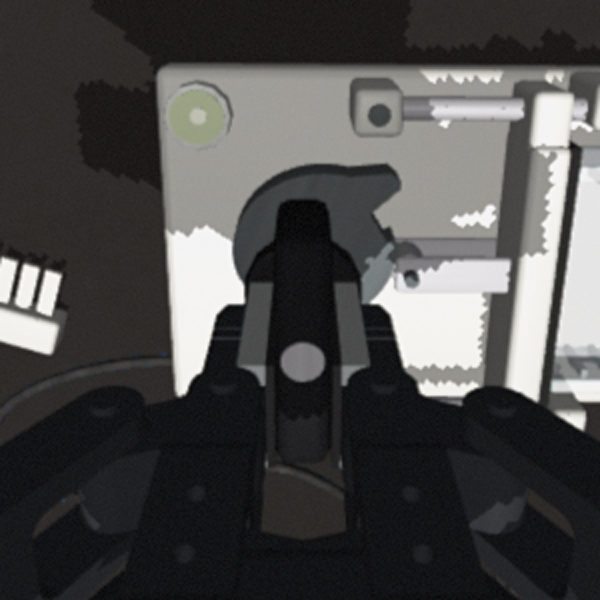

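>>> {"name": "carry_out", "arguments": {
  "series": [
    [[0,0,0,0,0,0.02,0.8],[0,0,0,0,0,0.04,0.8],[0,0,0,0,0,0.04,0.8]]
  ]
}}

```text
clock: 17.67
eef_pos: [484.8, 47.7, 58.5]
tool_rot: [-3.141, 0.0, 2.146]
force: [-1.3, -2.8, 5.9]
width: 10.6
```

```bash
python3 -c "
from h import *
st()"
```

```text
t 17.67 pos [484.8  47.7  58.5] yaw 2.1457 tq [-0.667  0.378  0.256] F [-1.3 -2.8  5.9] w 10.6 q7 0.654 tau7 -0.395
```

>>> {"name": "carry_out", "arguments": {
  "series": [
    [[0,0,0,0,0,0.02,0.8],[0,0,0,0,0,0.04,0.8],[0,0,0,0,0,0.04,0.8]]
  ]
}}

```text
clock: 17.92
eef_pos: [484.8, 47.6, 58.5]
tool_rot: [-3.141, 0.001, 2.105]
force: [-1.9, -2.4, 5.9]
width: 10.4
```

```bash
python3 -c "
from h import *
st()
i=wrist('w18')['img'];cv2.imwrite('pics/w18k.png',cv2.resize(i[150:300,270:420],None,fx=4,fy=4,interpolation=cv2.INTER_CUBIC))"
```

```text
t 17.92 pos [484.8  47.6  58.5] yaw 2.105 tq [-0.667  0.375  0.   ] F [-1.9 -2.4  5.9] w 10.4 q7 0.63 tau7 -0.166
[484.81  47.63  58.52] [-3.1412e+00  5.0000e-04  2.1050e+00] 17.9167 qd 0.009502467034968026
```

View pics/w18k.png

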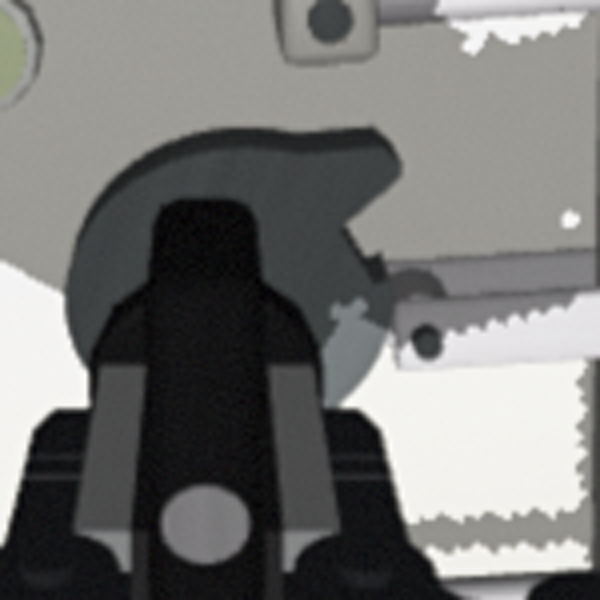

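>>> {"name": "carry_out", "arguments": {
  "series": [
    [[0,0,0,0,0,0.02,0.8],[0,0,0,0,0,0.04,0.8],[0,0,0,0,0,0.06,0.8]]
  ]
}}

```text
clock: 18.22
eef_pos: [484.8, 47.7, 58.5]
tool_rot: [-3.141, 0.0, 2.046]
force: [-2.5, -2.4, 6.5]
width: 10.5
```

```bash
python3 -c "
from h import *
st()"
```

```text
t 18.22 pos [484.8  47.7  58.5] yaw 2.0456 tq [-0.618  0.393  0.346] F [-2.5 -2.4  6.5] w 10.5 q7 0.595 tau7 -0.139
```

>>> {"name": "carry_out", "arguments": {
  "series": [
    [[0,0,0,0,0,0.02,0.8],[0,0,0,0,0,0.04,0.8],[0,0,0,0,0,0.06,0.8]]
  ]
}}

```text
clock: 18.47
eef_pos: [484.7, 47.6, 58.5]
tool_rot: [-3.141, 0.001, 1.986]
force: [-2.4, -2.6, 6.1]
width: 10.5
```

```bash
python3 -c "
from h import *
st()
i=wrist('w19')['img'];cv2.imwrite('pics/w19k.png',cv2.resize(i[150:300,270:420],None,fx=4,fy=4,interpolation=cv2.INTER_CUBIC))"
```

```text
t 18.47 pos [484.7  47.6  58.5] yaw 1.9856 tq [-0.64   0.419  0.209] F [-2.4 -2.6  6.1] w 10.5 q7 0.559 tau7 -0.026
[484.73  47.65  58.53] [-3.1412e+00  5.0000e-04  1.9856e+00] 18.4667 qd 0.1505942238848024
```

View pics/w19k.png

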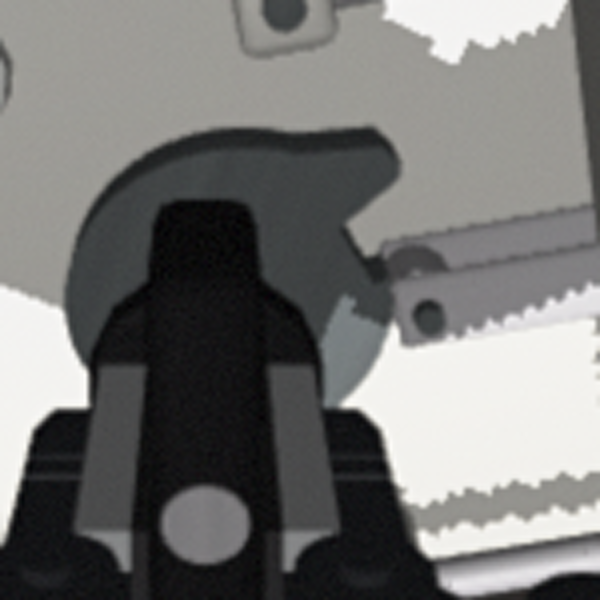

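>>> {"name": "carry_out", "arguments": {
  "series": [
    [[0,0,0,0,0,0.02,0.8],[0,0,0,0,0,0.04,0.8]]
  ]
}}

```text
clock: 18.68
eef_pos: [484.7, 47.7, 58.6]
tool_rot: [-3.141, 0.0, 1.946]
force: [-2.0, -3.3, 6.9]
width: 10.2
```

```bash
python3 -c "
from h import *
st()"
```

```text
t 18.68 pos [484.7  47.7  58.6] yaw 1.9457 tq [-0.644  0.398  0.46 ] F [-2.  -3.3  6.9] w 10.2 q7 0.535 tau7 -0.292
```

>>> {"name": "carry_out", "arguments": {
  "series": [
    [[0,0,0,0,0,0.02,0.8],[0,0,0,0,0,0.04,0.8]]
  ]
}}

```text
clock: 18.85
eef_pos: [484.7, 47.6, 58.5]
tool_rot: [-3.141, 0.0, 1.905]
force: [-2.9, -2.9, 6.1]
width: 10.4
```

```bash
python3 -c "
from h import *
st()"
```

```text
t 18.85 pos [484.7  47.6  58.5] yaw 1.9046 tq [-0.669  0.445  0.187] F [-2.9 -2.9  6.1] w 10.4 q7 0.51 tau7 -0.026
```

>>> {"name": "carry_out", "arguments": {
  "series": [
    [[0,0,0,0,0,0.02,0.8],[0,0,0,0,0,0.04,0.8]]
  ]
}}

```text
clock: 19.02
eef_pos: [484.6, 47.5, 58.6]
tool_rot: [-3.141, 0.0, 1.865]
force: [-1.7, -2.9, 6.5]
width: 10.5
```

```bash
python3 -c "
from h import *
st()
i=wrist('w20')['img'];cv2.imwrite('pics/w20k.png',cv2.resize(i[150:300,270:420],None,fx=4,fy=4,interpolation=cv2.INTER_CUBIC))"
```

```text
t 19.02 pos [484.6  47.5  58.6] yaw 1.8649 tq [-0.599  0.282  0.139] F [-1.7 -2.9  6.5] w 10.5 q7 0.487 tau7 -0.063
[484.64  47.55  58.55] [-3.1411e+00  5.0000e-04  1.8649e+00] 19.0167 qd 0.14454802885741738
```

View pics/w20k.png

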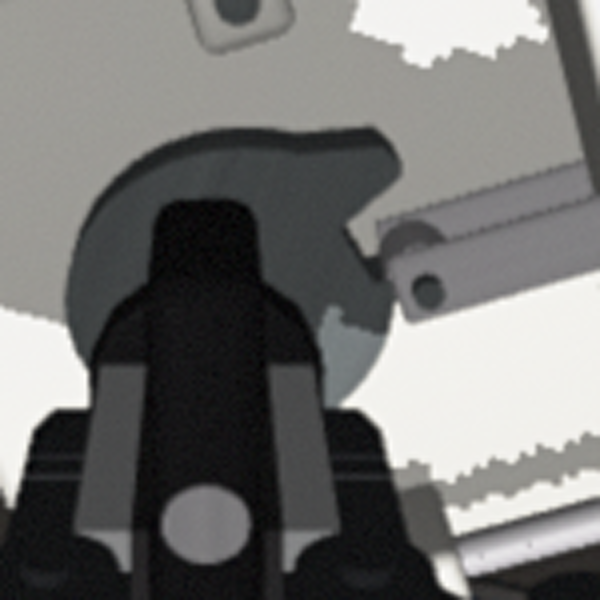

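>>> {"name": "carry_out", "arguments": {
  "series": [
    [[0,0,0,0,0,0.02,0.8],[0,0,0,0,0,0.03,0.8]]
  ]
}}

```text
clock: 19.23
eef_pos: [484.7, 47.6, 58.5]
tool_rot: [-3.141, 0.0, 1.835]
force: [-1.2, -3.0, 6.5]
width: 10.9
```

```bash
python3 -c "
from h import *
st()"
```

```text
t 19.23 pos [484.7  47.6  58.5] yaw 1.8346 tq [-0.679  0.397  0.117] F [-1.2 -3.   6.5] w 10.9 q7 0.468 tau7 -0.065
```

>>> {"name": "carry_out", "arguments": {
  "series": [
    [[0,0,0,0,0,0.02,0.8],[0,0,0,0,0,0.03,0.8]]
  ]
}}

```text
clock: 19.4
eef_pos: [484.7, 47.6, 58.5]
tool_rot: [-3.141, 0.0, 1.804]
force: [-1.9, -2.8, 4.6]
width: 10.4
```

```bash
python3 -c "
from h import *
st()
i=wrist('w21')['img'];cv2.imwrite('pics/w21k.png',cv2.resize(i[150:300,270:420],None,fx=4,fy=4,interpolation=cv2.INTER_CUBIC))"
```

```text
t 19.4 pos [484.7  47.6  58.5] yaw 1.8044 tq [-0.7    0.394  0.001] F [-1.9 -2.8  4.6] w 10.4 q7 0.45 tau7 0.041
[484.71  47.58  58.51] [-3.1413e+00  5.0000e-04  1.8044e+00] 19.4 qd 0.06959399029175263
```

View pics/w21k.png

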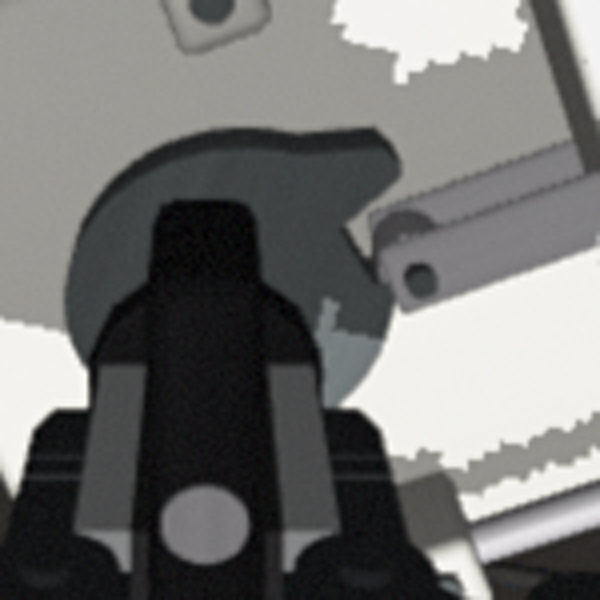

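>>> {"name": "carry_out", "arguments": {
  "series": [
    [[0,0,0,0,0,0.02,0.8],[0,0,0,0,0,0.03,0.8]]
  ]
}}

```text
clock: 19.62
eef_pos: [484.7, 47.6, 58.5]
tool_rot: [-3.141, 0.0, 1.774]
force: [-2.6, -3.9, 6.0]
width: 10.3
```

```bash
python3 -c "
from h import *
st()"
```

```text
t 19.62 pos [484.7  47.6  58.5] yaw 1.7742 tq [-0.722  0.447  0.019] F [-2.6 -3.9  6. ] w 10.3 q7 0.432 tau7 -0.007
```

>>> {"name": "carry_out", "arguments": {
  "series": [
    [[0,0,0,0,0,0.02,0.8],[0,0,0,0,0,0.03,0.8]]
  ]
}}

```text
clock: 19.78
eef_pos: [484.7, 47.6, 58.5]
tool_rot: [-3.141, 0.0, 1.744]
force: [-2.5, -3.1, 5.1]
width: 10.2
```

```bash
python3 -c "
from h import *
st()
i=wrist('w22')['img'];cv2.imwrite('pics/w22k.png',cv2.resize(i[150:300,270:420],None,fx=4,fy=4,interpolation=cv2.INTER_CUBIC))"
```

```text
t 19.78 pos [484.7  47.6  58.5] yaw 1.7441 tq [-0.625  0.447 -0.014] F [-2.5 -3.1  5.1] w 10.2 q7 0.414 tau7 0.028
[484.67  47.55  58.52] [-3.1413e+00  5.0000e-04  1.7441e+00] 19.7833 qd 0.0656369115643986
```

View pics/w22k.png

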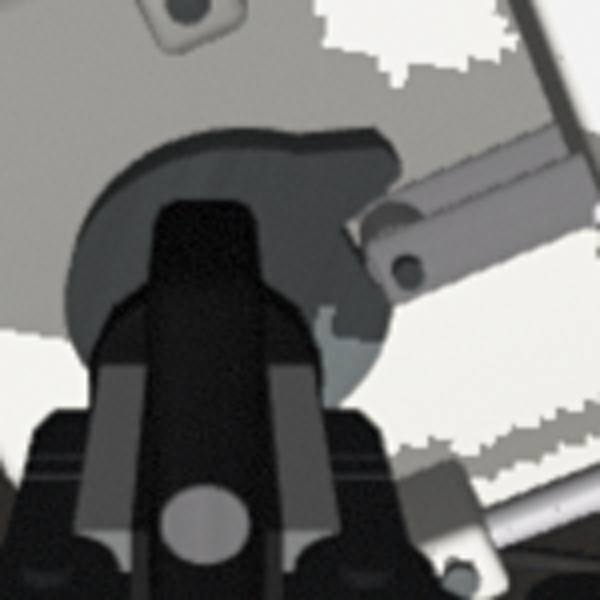

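>>> {"name": "carry_out", "arguments": {
  "series": [
    [[0,0,0,0,0,0.02,0.8],[0,0,0,0,0,0.03,0.8]]
  ]
}}

```text
clock: 20.0
eef_pos: [484.6, 47.6, 58.5]
tool_rot: [-3.141, 0.0, 1.714]
force: [-2.9, -3.0, 6.6]
width: 10.4
```

```bash
python3 -c "
from h import *
st()
i=wrist('w23')['img'];cv2.imwrite('pics/w23k.png',cv2.resize(i[150:300,270:420],None,fx=4,fy=4,interpolation=cv2.INTER_CUBIC))"
```

```text
t 20.0 pos [484.6  47.6  58.5] yaw 1.7141 tq [-0.67   0.468 -0.008] F [-2.9 -3.   6.6] w 10.4 q7 0.396 tau7 0.037
[484.61  47.56  58.52] [-3.1412e+00  4.0000e-04  1.7141e+00] 20.0 qd 0.06642325709079282
```

View pics/w23k.png

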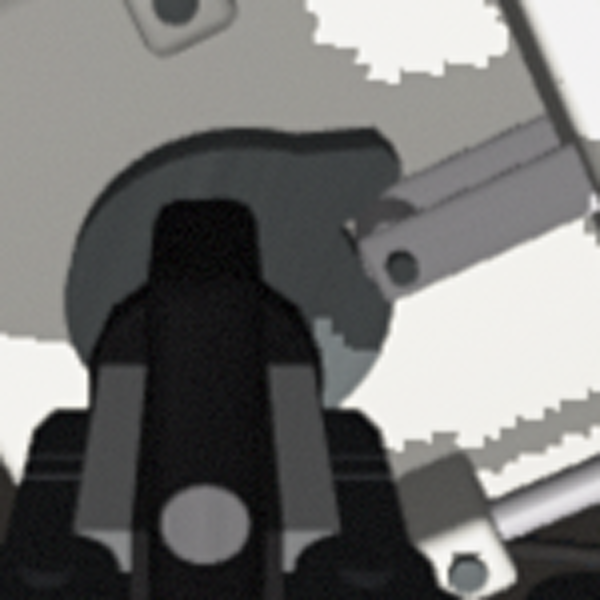

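```bash
python3 -c "
from h import *
ex=np.array([np.cos(.605),np.sin(.605)]);ey=np.array([-ex[1],ex[0]])
for k,p in dict(w19=(429,316),w20=(428,290),w21=(420,280),w22=(407,270),w23=(402,266)).items():
    d=np.load(k+'.npy',allow_pickle=True).item()
    q=ray(d,p[0]/4+270-.4,p[1]/4+150-.4,38)[:2]-[484.7,47.6];print(k,(q@ex).round(2),(q@ey).round(2))
"
```

```text
w19 29.09 1.29
w20 29.64 1.26
w21 29.18 1.14
w22 28.11 1.33
w23 27.73 1.3
```

>>> {"name": "carry_out", "arguments": {
  "series": [
    [[0,0,0,0,0,0.02,0.8],[0,0,0,0,0,0.03,0.8]]
  ]
}}

```text
clock: 20.22
eef_pos: [484.6, 47.6, 58.5]
tool_rot: [-3.141, 0.0, 1.684]
force: [-2.1, -3.0, 6.4]
width: 10.5
```

```bash
python3 -c "
from h import *
st()
i=wrist('w24')['img'];cv2.imwrite('pics/w24k.png',cv2.resize(i[150:300,270:420],None,fx=4,fy=4,interpolation=cv2.INTER_CUBIC))"
```

```text
t 20.22 pos [484.6  47.6  58.5] yaw 1.6843 tq [-0.728  0.497  0.072] F [-2.1 -3.   6.4] w 10.5 q7 0.378 tau7 -0.055
[484.62  47.56  58.53] [-3.1412e+00  4.0000e-04  1.6843e+00] 20.2167 qd 0.06550806504852039
```

View pics/w24k.png

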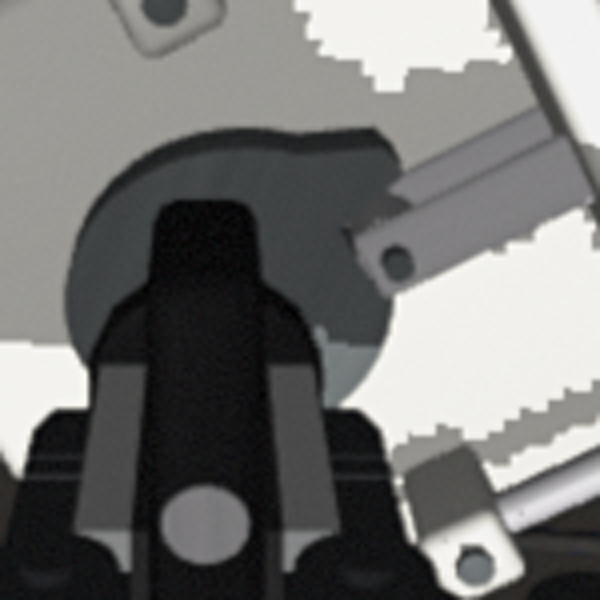

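```bash
python3 -c "
from h import *
ex=np.array([np.cos(.605),np.sin(.605)]);ey=np.array([-ex[1],ex[0]])
d0=None
for k in ['w19','w20','w21','w22','w23','w24']:
    d=np.load(k+'.npy',allow_pickle=True).item()
    g=cv2.cvtColor(d['img'],cv2.COLOR_BGR2GRAY)
    # darkest blob (pin) near predicted location
    p=proj(d,np.r_[np.array([484.7,47.6])+28*ex+1.3*ey,38]);u,v=np.round(p).astype(int)
    w=cv2.resize(g[v-5:v+6,u-5:u+6],None,fx=8,fy=8,interpolation=cv2.INTER_CUBIC)
    m=(w<w.min()+25).astype(np.uint8);M=cv2.moments(m,True);cx,cy=M['m10']/M['m00']/8-.44+u-5,M['m01']/M['m00']/8-.44+v-5
    q=ray(d,cx,cy,38)[:2]-[484.7,47.6];print(k,(q@ex).round(2),(q@ey).round(2),M['m00'])
"
```

```text
w19 28.79 2.43 904.0
w20 29.4 2.47 831.0
w21 29.11 2.53 826.0
w22 28.09 2.42 901.0
w23 27.72 2.49 832.0
w24 27.52 2.47 855.0
```

>>> {"name": "carry_out", "arguments": {
  "series": [
    [[0,0,0,0,0,0.01,0.8],[0,0,0,0,0,0.02,0.8],[0,0,0,0,0,0.02,0.8]]
  ]
}}

```text
clock: 20.52
eef_pos: [484.6, 47.6, 58.5]
tool_rot: [-3.141, 0.0, 1.665]
force: [-1.8, -3.2, 6.8]
width: 10.4
```

```bash
cat > pin.py <<'E'
from h import *
import sys
ex=np.array([np.cos(.605),np.sin(.605)]);ey=np.array([-ex[1],ex[0]])
st();d=wrist(sys.argv[1]);g=cv2.cvtColor(d['img'],cv2.COLOR_BGR2GRAY)
p=proj(d,np.r_[np.array([484.7,47.6])+27.5*ex+2.4*ey,38]);u,v=np.round(p).astype(int)
w=cv2.resize(g[v-5:v+6,u-5:u+6],None,fx=8,fy=8,interpolation=cv2.INTER_CUBIC)
m=(w<w.min()+25).astype(np.uint8);M=cv2.moments(m,True);cx,cy=M['m10']/M['m00']/8-.44+u-5,M['m01']/M['m00']/8-.44+v-5
q=ray(d,cx,cy,38)[:2]-[484.7,47.6];print((q@ex).round(2),(q@ey).round(2),M['m00'])
E
python3 pin.py w25
```

```text
t 20.52 pos [484.6  47.6  58.5] yaw 1.665 tq [-0.648  0.486  0.087] F [-1.8 -3.2  6.8] w 10.4 q7 0.366 tau7 -0.124
[484.59  47.58  58.53] [-3.1412e+00  5.0000e-04  1.6650e+00] 20.5167 qd 0.006058063510038061
27.41 2.47 827.0
```

>>> {"name": "carry_out", "arguments": {
  "series": [
    [[0,0,0,0,0,0.01,0.8],[0,0,0,0,0,0.015,0.8],[0,0,0,0,0,0.015,0.8]]
  ]
}}

```text
clock: 20.82
eef_pos: [484.6, 47.6, 58.5]
tool_rot: [-3.141, 0.001, 1.651]
force: [-1.5, -2.4, 6.6]
width: 10.5
```

```bash
python3 pin.py w26; python3 -c "
from h import *
i=cv2.imread('pics/w26.png');cv2.imwrite('pics/w26k.png',cv2.resize(i[150:300,270:420],None,fx=4,fy=4,interpolation=cv2.INTER_CUBIC))"
```

```text
t 20.82 pos [484.6  47.6  58.5] yaw 1.6505 tq [-0.654  0.503  0.181] F [-1.5 -2.4  6.6] w 10.5 q7 0.357 tau7 -0.161
[484.56  47.57  58.51] [-3.1411e+00  5.0000e-04  1.6505e+00] 20.8167 qd 0.004000929960755408
27.43 2.37 940.0
```

View pics/w26k.png

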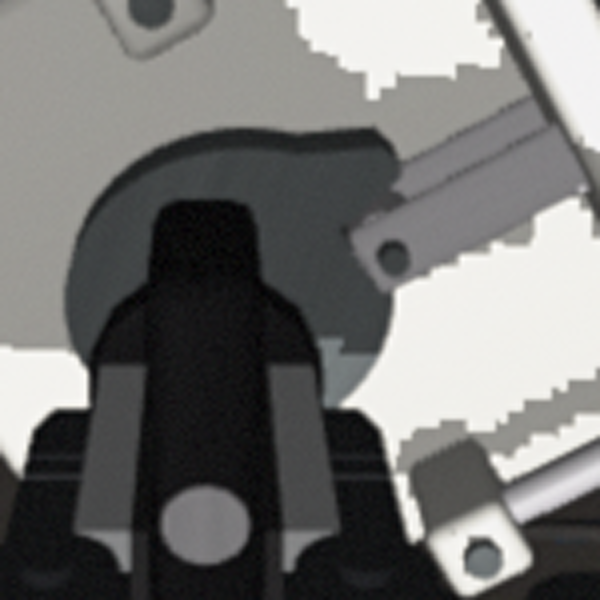

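>>> {"name": "carry_out", "arguments": {
  "series": [
    [[0,0,0,0,0,-0.005,1.6],[0,0,0,0,0,-0.005,2.5],[0,0,0,0,0,-0.005,3.5],[0,0,0,0,0,-0.005,4],[0,0,-0.5,0,0,-0.005,4]]
  ]
}}

```text
clock: 21.28
eef_pos: [484.5, 48.7, 62.6]
tool_rot: [-3.14, -0.0, 1.653]
force: [0.4, -0.2, 0.3]
width: 39.8
```

>>> {"name": "carry_out", "arguments": {
  "series": [
    [[0,0,-2,0,0,0,4],[0,0,-4,0,0,0,4],[0,0,-8,0,0,0,4],[0,0,-11,0,0,0,4],[0,0,-11,0,0,0,4]]
  ]
}}

```text
clock: 21.7
eef_pos: [488.5, 48.5, 178.4]
tool_rot: [3.132, -0.001, 1.653]
force: [0.5, 0.3, 0.5]
width: 39.6
```

```bash
python3 pin.py w27; python3 -c "
from h import *
go(500,60,200,0.605)"
```

```text
t 21.7 pos [488.5  48.5 178.4] yaw 1.6528 tq [ 0.01  -0.066  0.006] F [0.5 0.3 0.5] w 39.6 q7 0.258 tau7 -0.258
[488.48  48.45 178.35] [ 3.1317e+00 -7.0000e-04  1.6528e+00] 21.7 qd 0.09030214996619994
27.21 6.97 290.0
at [487.1  48.8 176.2] [ 3.1348e+00 -8.0000e-04  1.6535e+00] row [ 1.01  1.39 -2.37] [ 0.006 -0.004  1.049] t 21.75 F [1.  0.5 0. ]
```

View pics/w27.png

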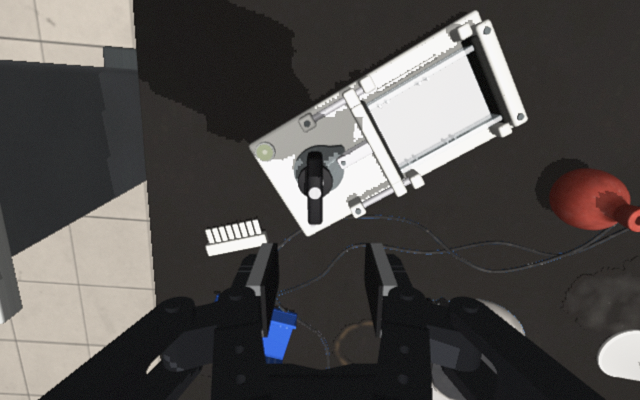

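>>> {"name": "carry_out", "arguments": {
  "series": [
    [[0.5,0.5,0,0,0,0.12,4],[1,1,0,0,0,0.24,4],[1,1.4,0,0,0,0.36,4],[1,1.4,0,0,0,0.48,4],[1,1.4,0,0,0,0.6,4]]
  ]
}}

```text
clock: 22.17
eef_pos: [497.5, 59.8, 172.3]
tool_rot: [-3.14, 0.001, 1.048]
force: [-0.1, -0.5, 0.1]
width: 40.0
```

>>> {"name": "carry_out", "arguments": {
  "series": [
    [[0,0,0,0,0,0.12,4],[0,0,0,0,0,0.24,4],[0,0,0,0,0,0.36,4],[0,0,0,0,0,0.45,4],[0,0,0,0,0,0.45,4]]
  ]
}}

```text
clock: 22.58
eef_pos: [497.3, 59.7, 172.1]
tool_rot: [-3.141, 0.002, 0.601]
force: [-0.2, -0.2, -1.0]
width: 40.1
```

```bash
python3 -c "
from h import *
st();d=wrist('w28');i=d['img'];cv2.imwrite('pics/w28k.png',cv2.resize(i[0:270,210:430],None,fx=2.2,fy=2.2,interpolation=cv2.INTER_CUBIC))"
```

```text
t 22.58 pos [497.3  59.7 172.1] yaw 0.601 tq [0.016 0.04  0.016] F [-0.2 -0.2 -1. ] w 40.1 q7 -0.551 tau7 -0.722
[497.26  59.69 172.13] [-3.1412e+00  2.3000e-03  6.0100e-01] 22.5833 qd 0.10484066623269034
```

View pics/w28k.png

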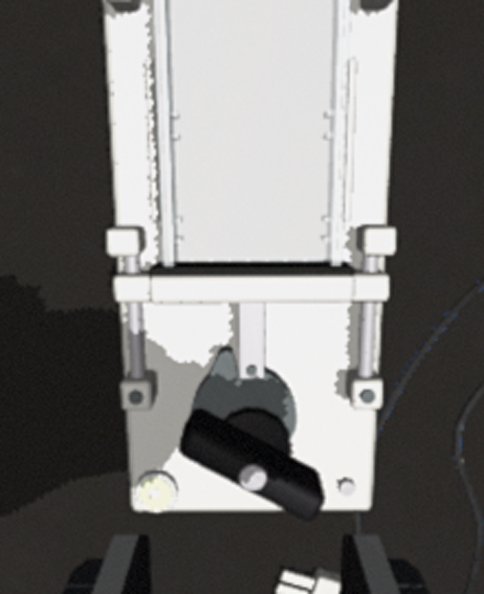

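>>> {"name": "carry_out", "arguments": {
  "series": [
    [[2,0,-1,0,0,0,4],[4,0,-2,0,0,0,4],[6,0,-3,0,0,0,4],[6,0,-3,0,0,0,4],[6,0,-3,0,0,0,4]]
  ]
}}

```text
clock: 23.05
eef_pos: [547.9, 94.1, 202.9]
tool_rot: [3.141, -0.0, 0.607]
force: [-0.3, 0.4, 0.0]
width: 40.1
```

```bash
python3 -c "
from h import *
st();d=wrist('w29');i=d['img'];cv2.imwrite('pics/w29k.png',cv2.resize(i[0:260,220:420],None,fx=2.3,fy=2.3,interpolation=cv2.INTER_CUBIC))"
```

```text
t 23.05 pos [547.9  94.1 202.9] yaw 0.6066 tq [-0.055  0.052 -0.027] F [-0.3  0.4  0. ] w 40.1 q7 -0.652 tau7 -0.042
[547.92  94.12 202.87] [ 3.1414e+00 -2.0000e-04  6.0660e-01] 23.05 qd 0.057506110604617064
```

View pics/w29k.png

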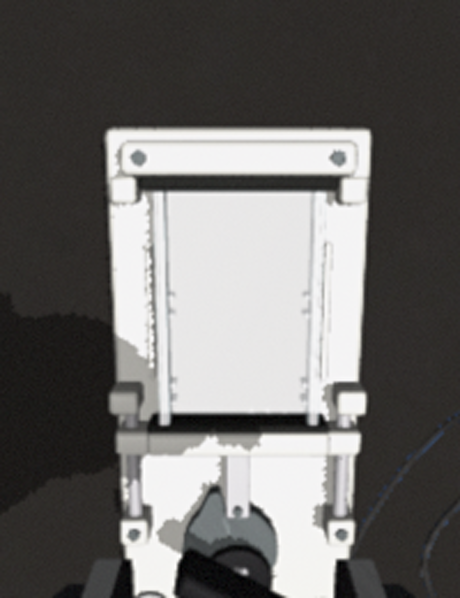

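```bash
python3 -c "
from h import *
d=np.load('w29.npy',allow_pickle=True).item()
yaw=.605;ex=np.array([np.cos(yaw),np.sin(yaw)]);ey=np.array([-ex[1],ex[0]]);o=np.array([571.3,108.4])
for n,p in dict(TL=(153,192,42),TR=(326,192,42),BL=(160,425,42),BR=(319,425,42),ribR=(327,300,23),pL=(112,300,20),pR=(364,300,20),gask=(240,191,42)).items():
    q=ray(d,p[0]/2.3+220-.3,p[1]/2.3-.3,p[2]);q=q[:2]-o;print(n,(q@ex).round(1),(q@ey).round(1))
for u,v in[(320,100),(310,150),(340,120),(300,120)]: print(zp(d,u,v).round(1))
"
```

```text
TL 50.0 31.7
TR 50.1 -32.0
BL -39.4 31.5
BR -39.3 -32.6
ribR 8.2 -36.1
pL 7.6 51.9
pR 7.8 -51.7
gask 50.4 -0.3
[598.7 131.2  25. ]
[555.3 112.7  23. ]
[594.5 105.7  23.7]
[573.3 136.1  23.5]
```

```bash
python3 -c "
from cell import *
print(finish_job())"
```

```text
the job is handed in; nothing more can be done
None
```

I set the clear tray down on the bed between the two walls and let go. Then I turned the knob clockwise about 2.63 rad in one grasp, until the roller dropped into the cam's notch. I released the knob, moved clear and handed the job in at about 23 s; no verdict is given.

**Last checks (wrist camera):**
- **Tray:** it lies flat, with its floor reading about 24 mm up (20 mm bed plus 4 mm floor). It sits 5.3 mm toward the fixed gasket from the bed point and 0.3 mm off centre. It is square within about 0.01 rad and pressed into the gasket.
- **Roller:** over the last steps it stopped moving back, so I took it to be on the notch floor. It sat next to the shoulder, and the torque at the knob in those last steps stayed under 0.2 N m, well below the 0.7 N m that counts as forcing.

**What went wrong or disagreed:**
- **First lowering:** the tray touched the top of the fixed gasket with about 6 N. I raised it, shifted it about 3 mm and lowered it again, with about 10 N at touchdown.
- **Torque past the lip:** it fell to about zero instead of the stated pull of 0.2 to 0.4 N m.
- **Size of the drop:** I measured about 2.0 mm against the stated 2.7 mm, so I judged the notch by the stopped roller and the picture.
- **Not measured:** I could not measure the roller's force on the notch floor or the gasket force directly.
- **Bystanders:** I never touched the comb, timer or beaker. I saw the comb in place after the last turn but did not measure their positions again.

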